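# Load stopper magazines into the locking dock

## Task

Load every stopper magazine that stands on the table into the magazine dock: pull the locking slide fully out by its side knob, swing the clear hood up, and slide each magazine nose first into a free bay, under the rails, until the spring catch clicks behind its shoulder. Then shut the hood and push the locking slide fully home, and leave the other things on the table undisturbed.

Things in the scene. Friction and masses are not known exactly. Their poses are not given: they have to be found in the camera images.
- dock: Magazine dock, 130 x 169 mm, fixed. Origin on the table under its middle; x = way the magazines slide in, y its left. mm: floor at z 8; x -62 to -24 loading apron, open above, guide fingers (z to 26) tapering to 5 wide at the front; -24 to -15 slot of the locking slide; -15 to 11 catches, open above; 11 to 53 rails over the edges of each bay; back stop at 53. Three bays 39 wide, 52 apart.
- bay_left (a point): Left bay (dock x 13, y +52 mm): the spot on the dock floor, 8 above the table, where the origin of a magazine that is home lies (play 2 mm); axes as the dock's. The catch drops in 1 to 3 mm short of it; the back stop is 0 to 1 beyond. The rails from here on inward lie at z 30.5 to 33.5 (magazine tops at 28), 31 apart.
- bay_middle (a point): Middle bay (dock x 13, y +0 mm): the spot on the dock floor, 8 above the table, where the origin of a magazine that is home lies (play 2 mm); axes as the dock's. The catch drops in 1 to 3 mm short of it; the back stop is 0 to 1 beyond. The rails from here on inward lie at z 30.5 to 33.5 (magazine tops at 28), 31 apart.
- bay_right (a point): Right bay (dock x 13, y -52 mm): the spot on the dock floor, 8 above the table, where the origin of a magazine that is home lies (play 2 mm); axes as the dock's. The catch drops in 1 to 3 mm short of it; the back stop is 0 to 1 beyond. The rails from here on inward lie at z 30.5 to 33.5 (magazine tops at 28), 31 apart.
- catch_left (a joint): Steel spring catch on the left wall of the left bay, its tip about 2 mm in front of the bay point. rad: 0 = sprung out 6 mm into the bay (bay empty, or clicked in behind a magazine's shoulder); 0.1 to 0.27 = pushed aside by a passing head (about 1 to 3 N sideways; sliding in takes 3 to 12 N, most where the nose meets the catch, 50 mm before home).
- catch_middle (a joint): Steel spring catch on the left wall of the middle bay, its tip about 2 mm in front of the bay point. rad: 0 = sprung out 6 mm into the bay (bay empty, or clicked in behind a magazine's shoulder); 0.1 to 0.27 = pushed aside by a passing head (about 1 to 3 N sideways; sliding in takes 3 to 12 N, most where the nose meets the catch, 50 mm before home).
- catch_right (a joint): Steel spring catch on the left wall of the right bay, its tip about 2 mm in front of the bay point. rad: 0 = sprung out 6 mm into the bay (bay empty, or clicked in behind a magazine's shoulder); 0.1 to 0.27 = pushed aside by a passing head (about 1 to 3 N sideways; sliding in takes 3 to 12 N, most where the nose meets the catch, 50 mm before home).
- lock (a joint): Locking slide, m: 0 = fully home, its three upright lugs (11 wide, z 8 to 22) stand in the mouths of the bays and bar the way; 0.026 = fully out to the left (dock +y), lugs hidden behind the guide fingers. A ball detent holds it at both ends and throws it over past the middle; about 7 N.
- lock_knob (a point): Middle of the black knob of the locking slide, left of the dock: a cylinder 20 across and 22 long, lying along dock y, centre 26 above the table, at dock x -19.5, y 120.5 when home. Moves with the slide.
- hood (a joint): Clear hood over the bays, rad: 0 = shut, 1.75 = fully up and leaning back (its stop). Stiff hinge: it stays where it is left; about 2 N at the knob moves it. Shut, it is 35 high above its hinge line, its front wall at dock x -15; it covers the grip fins of loaded magazines.
- hood_knob (a point): Middle of the black knob on the front of the hood: a cylinder 18 across, 20 long, pointing straight away from the hinge (to dock -x when shut, up when the hood is up). Shut, it is 99.5 in front of the hinge line and 17 above it (50.5 above the table). Pinched along dock y it can turn between the fingers while they follow its arc. Moves with the hood.
- hood_hinge (a point): Middle of the hood's hinge line, which runs along dock y at the back of the dock (dock x 60.5), 33.5 above the table; does not move.
- magazine1: White stopper magazine, 0.12 kg, upright; 2 or 3 are present, all alike. mm: origin on the underside below the grip fin; x to the nose. Head x 0 to 40, 36 wide, 20 high (a grey stopper shows in its top); neck x -24 to 0, 20 wide, 20 high, so the head has 8 mm shoulders at x = 0. Fin: upright plate x -12 to 16, 10 thick (y), z 20 to 52; lift it there.
- magazine2: Another magazine, just like magazine1; None if absent.
- magazine3: Another magazine, just like magazine1; None if absent.
- vial_a: Bystander: open glass vial, 30 across, 67 high, standing at the left front, on the corner of the tool mat; origin under its middle. Not to be disturbed.
- vial_b: Bystander: open glass vial, 30 across, 67 high, standing behind the dock; origin under its middle. Not to be disturbed.
- bush: Bystander: brass guide bush, 30 across, 27 high, at the right front; origin under its middle. Not to be disturbed.
- bearing_a: Bystander: ball bearing, 40 across, 12 high, behind the dock; origin under its middle. Not to be disturbed.

How it is judged:
By the outcome, as a careful person would: the job done as asked, in the order asked, and still so for the second after the job is handed in, with the robot touching nothing.
Of magazine1, magazine2, magazine3 only 2 to 3 are there at a start; the rules pass over those that are not, and their reading is None.
At some moment in a run one of magazine1, magazine2, magazine3 may be knocked a few centimetres aside while the robot is not near it.
Once in a run the grip may slacken for a moment while it holds something.
It also fails if it takes over 210 s, if anything falls off the work surface, if the arm or the gripper's body presses on something with over 40 N, if the wrist force passes 120 N, or if a joint passes its speed limit or range.

## Robot

A 6-joint arm with a two-finger parallel gripper is mounted at the origin on a cart in front of the work surface, level with it; the furniture and walls round the work are solid. World frame = base frame: x ahead of the robot, y to its left, z up, the work surface at z = 0. Lengths are in mm, angles in rad, forces in N, time in s.
With the tool pointing down it reaches from about 350 to 975 mm from the base axis. Payload 7.1 kg.
Tool frame: the origin (TCP) lies on the front face of the gripper's body, between the roots of the fingers; the fingertips stand 80 mm ahead of it and the grasp point (between the pads) lies 61 mm ahead of it (env.tips_ahead is the distance from the TCP to the fingertips, in mm); z points along the fingers, y is the direction in which the jaws open and shut (so a half turn about z gives the same grasp; the last joint's range is limited). The gripper opens to 88 mm and grips with 3 to 60 N. Pads are 20 mm wide; open, the fingers measure 115 mm over their backs; the gripper's body (75 mm by 178 mm) begins 61 mm behind the grasp point.
Start: joints at [1.104, 0.423, 1.63, -0, 1.089, -0.019], TCP at [270.582, 563.374, 302.675] pointing down, gripper open.
Joint ranges: [-3, 3], [-0.9, 2.11], [0.09, 2.58], [-1.31, 4.45], [0.11, 2.69], [-2.54, 2.54]. Speed limits (rad/s): [2.39, 2.39, 3.01, 3.14, 3.14, 3.14].

## Interface

Orientations are given as a unit quaternion [x, y, z, w].
In Python, from station import env, set_gripper, viewer, workorder gives the robot as it stands. Calls block until the motion is done:
- env.reach(position, orientation): joint-space move of the TCP to a pose.
- env.move_l(position, rot=None, rate=150, f_stop=None): straight line of the TCP; rot=None keeps the orientation; rate is the mean speed in mm/s. With f_stop (N) it stops when the force on the tool has changed by that much, and returns True; else False.
- env.move_joints(angles): joint-space move.
- set_gripper(opening): finger opening in mm; the grip force is fixed at half the most; returns when the fingers have stopped.
- env.hold(seconds).
- env.ik(position, orientation): joint angles nearest the present ones, or None.
- env.read_state(): the state.
- viewer.camera(name): name is "scene" or "top"; returns the picture (480x640x3 uint8, blue, green, red); there is no depth.
- viewer.camera_params(name): a dict with "fx", "fy", "cx", "cy" (pixels), "pose" (4x4, takes a point from camera to world coordinates). Camera axes: x right, y up, looking along -z (the intrinsics and any distortion apply to the point x, -y, -z); pixel columns grow to the right and rows downward; lengths in mm; the calibration is good to about 2 mm. A picture is of the moment at which its call begins. camera_params takes no time and is no camera call.
A pose or a line that the arm cannot do raises env.IKError and nothing moves.
- workorder.sign_off(): hands the job in, once; it reports no verdict.
The state is a dict: "time_s": time; "qpos": joint angles; "dq": joint speeds; "tau": joint torques, N m; "tool_pos": TCP position; "orientation": TCP orientation; "force": force on the tool from outside, world axes, zero at the start; "wrist_torque": the same for the moment, N m; "width": finger opening in mm.
Only numpy, scipy, OpenCV 4.12 (cv2) and the standard library are available. Lean on these libraries where they do the work, as an engineer would, in place of code of your own. Each camera call takes 0.05 s, during which the arm holds its last target.

## Working session

There is one attempt and no reset: what is moved stays moved. The work goes in short steps, each a Python script; the robot and the scene stay as the last script left them, time stands still between calls to the robot, and variables do not carry over. Pictures are saved under pics/ and viewed, and the job is handed in when it is done.

```bash
ls; mkdir -p pics; python3 - <<'E'
from station import env,viewer
import cv2
for n in("scene","top"):
    cv2.imwrite(f"pics/{n}0.png",viewer.camera(n)); print(n,viewer.camera_params(n))
print(env.read_state())
E
```

```text
pics
scene {'fx': 446.1711922624355, 'fy': 446.1711922624355, 'cx': 317.53698294876943, 'cy': 240.56004491289946, 'pose': array([[ 4.93274028e-01,  5.37301429e-01, -6.84096417e-01,
        -2.73137961e+01],
       [-8.69807769e-01,  3.14363661e-01, -3.80276129e-01,
        -8.72876025e+01],
       [ 1.07321464e-02,  7.82612716e-01,  6.22416386e-01,
         6.11092322e+02],
       [ 0.00000000e+00,  0.00000000e+00,  0.00000000e+00,
         1.00000000e+00]])}
top {'fx': 499.41233197057466, 'fy': 499.41233197057466, 'cx': 323.2907371739587, 'cy': 231.5027291600622, 'pose': array([[ 6.52369455e-03,  9.97389932e-01, -7.19080277e-02,
         4.68187244e+02],
       [-9.99969643e-01,  6.20034820e-03, -4.71896741e-03,
         2.46167871e+02],
       [-4.26079578e-03,  7.19366299e-02,  9.97400104e-01,
         9.84012392e+02],
       [ 0.00000000e+00,  0.00000000e+00,  0.00000000e+00,
         1.00000000e+00]])}
{'time_s': 0.1, 'qpos': array([ 1.10399436e+00,  4.23803341e-01,  1.63056375e+00, -9.26136999e-06,
        1.08858540e+00, -1.90258175e-02]), 'dq': array([-4.32048417e-04, -1.87547051e-05, -3.60123334e-03,  4.94340522e-04,
       -2.72516421e-03,  9.61034535e-04]), 'tau': array([ 4.23454130e-04, -5.45619464e+01, -2.74320227e+01,  6.45374134e-02,
        1.88468175e-02, -4.02988883e-05]), 'tool_pos': array([270.42923119, 563.05836739, 301.97462429]), 'orientation': array([ 2.22020179e-01,  9.75041834e-01, -6.60944971e-04, -1.59561752e-04]), 'force': array([ 0.05066901, -0.55507866, -0.24805033]), 'wrist_torque': array([ 0.00735154,  0.03113583, -0.03894025]), 'width': 87.72981762141478}
```

View pics/scene0.png

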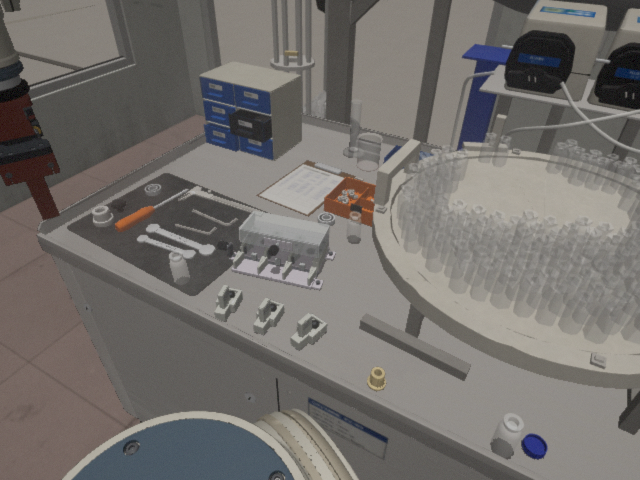

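View pics/top0.png

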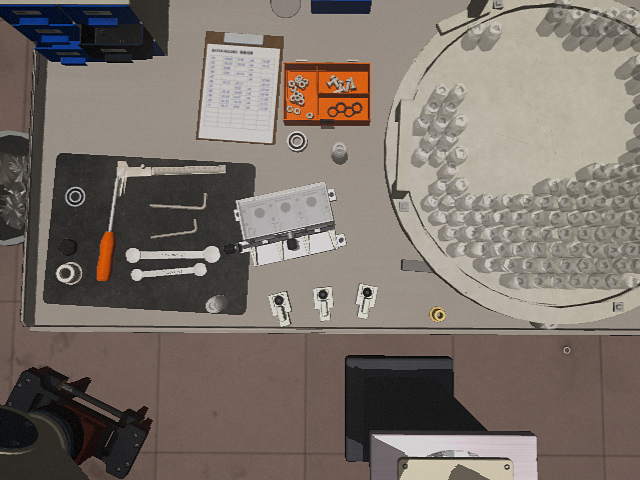

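```bash
cat > h.py <<'E'
import numpy as np,cv2
from station import env,viewer
def ray(n,u,v):
    p=viewer.camera_params(n);d=np.array([(u-p['cx'])/p['fx'],-(v-p['cy'])/p['fy'],-1.])
    return p['pose'][:3,3],p['pose'][:3,:3]@d
def onz(n,u,v,z):
    o,d=ray(n,u,v);return o+d*(z-o[2])/d[2]
def proj(n,P):
    p=viewer.camera_params(n);q=p['pose'][:3,:3].T@(np.asarray(P,float)-p['pose'][:3,3])
    return p['cx']-p['fx']*q[0]/q[2],p['cy']+p['fy']*q[1]/q[2]
def two(a,b):
    (o1,d1),(o2,d2)=ray('top',*a),ray('scene',*b)
    d1=d1/np.linalg.norm(d1);d2=d2/np.linalg.norm(d2)
    s=np.linalg.lstsq(np.c_[d1,-d2],o2-o1,rcond=None)[0]
    A,B=o1+s[0]*d1,o2+s[1]*d2;return (A+B)/2,np.linalg.norm(A-B)
def crop(im,x0,y0,x1,y1,f,name):
    cv2.imwrite(name,cv2.resize(im[y0:y1,x0:x1],None,fx=f,fy=f,interpolation=cv2.INTER_CUBIC))
E
python3 - <<'E'
from h import *
t=cv2.imread('pics/top0.png');s=cv2.imread('pics/scene0.png')
crop(t,215,170,375,290,5,'pics/t1.png');crop(s,200,190,360,310,5,'pics/s1.png');crop(t,260,275,390,330,6,'pics/t2.png');crop(s,205,275,335,355,6,'pics/s2.png')
E
```

```text
(no output)
```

View pics/t1.png

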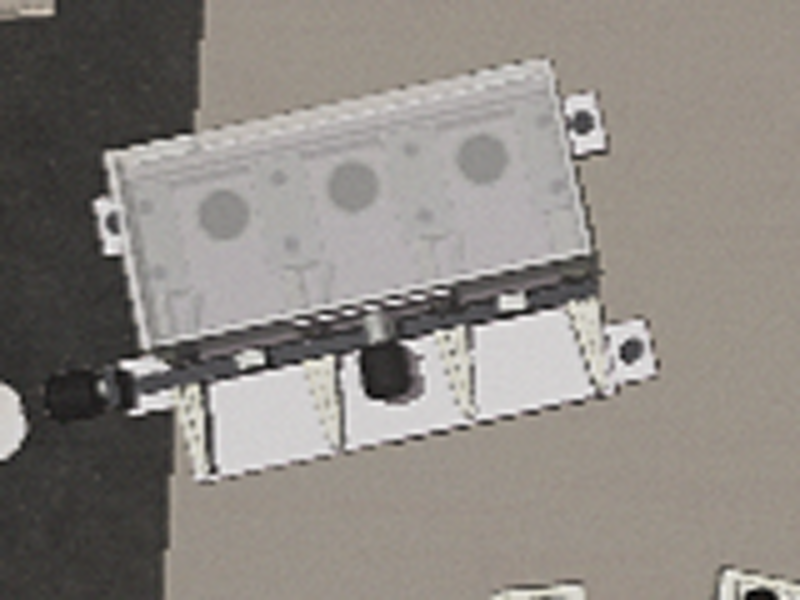

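View pics/s1.png

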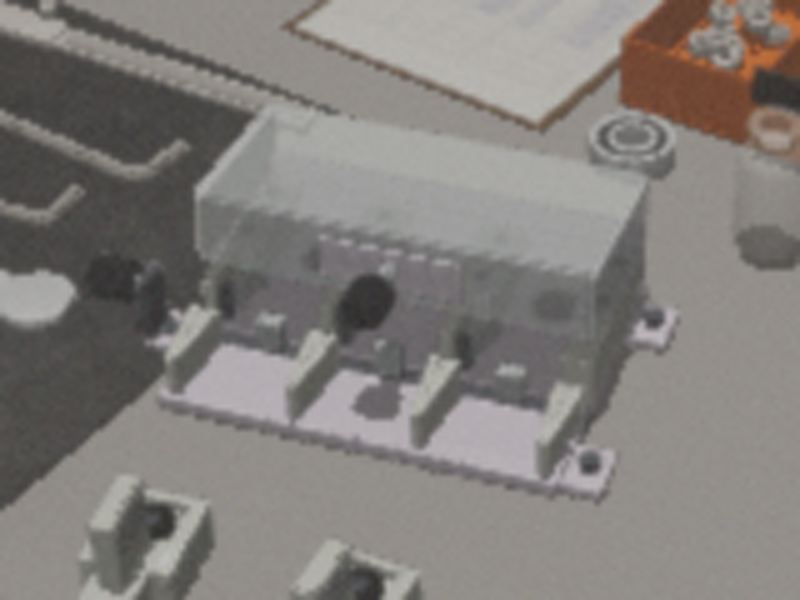

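View pics/t2.png

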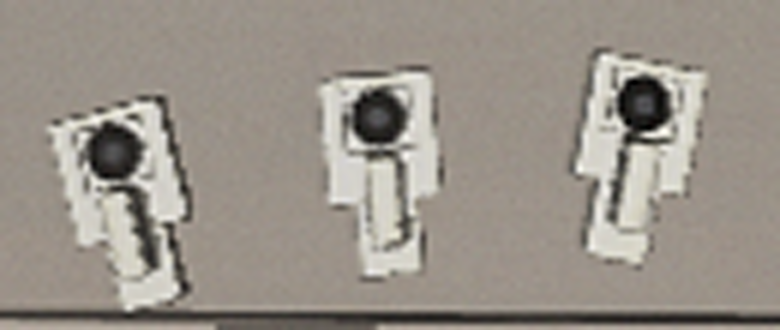

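View pics/s2.png

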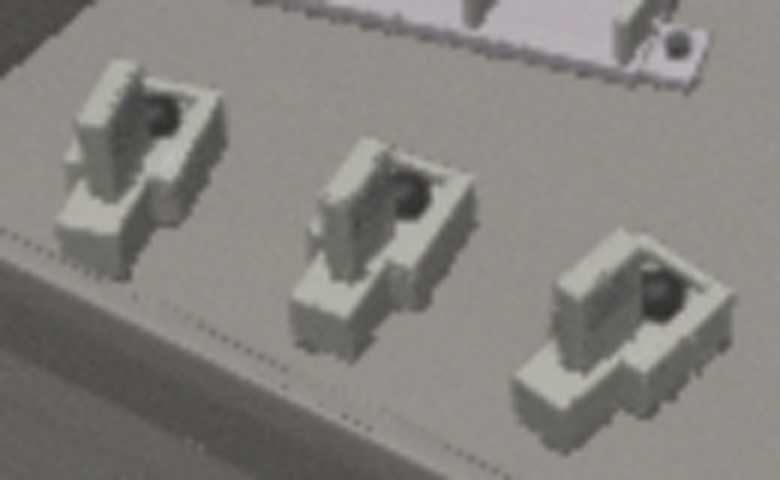

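```bash
cat > fit.py <<'E'
from h import *
from scipy.optimize import least_squares
T=lambda a:(215+(a[0]+.5)/5-.5,170+(a[1]+.5)/5-.5)
S=lambda a:(200+(a[0]+.5)/5-.5,190+(a[1]+.5)/5-.5)
C=[('top',(-19.5,120.5,26),T((76,394))),('scene',(-19.5,120.5,26),S((113,277))),
('top',(-39,0,50.5),T((385,373))),('scene',(-39,0,50.5),S((365,303)))]
for y,b in zip((78,26,-26,-78),((178,392),(294,416),(417,445),(543,475))): C.append(('scene',(-62,y,8),S(b)))
for y,b in zip((78,26,-26,-78),((206,474),(340,450),(473,417),(604,394))): C.append(('top',(-62,y,17),T(b)))
def W(p,q):
    c,s=np.cos(p[2]),np.sin(p[2]);return (p[0]+c*q[0]-s*q[1],p[1]+s*q[0]+c*q[1],q[2])
f=lambda p:np.concatenate([np.subtract(proj(n,W(p,q)),uv) for n,q,uv in C])
r=least_squares(f,[480,310,-.2],loss='soft_l1')
print(r.x);print(f(r.x).reshape(-1,2).round(1))
print('knob2',two(C[0][2],C[1][2]),W(r.x,C[0][1]));print('hk',two(C[2][2],C[3][2]),W(r.x,C[2][1]))
E
python3 fit.py
python3 - <<'E'
from h import *
t=cv2.imread('pics/top0.png')
# magazine white mask: contours
g=cv2.cvtColor(t,cv2.COLOR_BGR2HSV); print(t[305,275:290].tolist())
E
```

```text
[5.50144654e+02 3.18332554e+02 2.24473024e-01]
[[-0.8 -0.4]
 [ 1.2 -0. ]
 [ 0.  -0.4]
 [ 1.2  2.7]
 [-0.9  0.7]
 [-0.   1.2]
 [ 0.1  0.8]
 [ 0.2  0.3]
 [ 0.1  0.5]
 [-0.4 -0.5]
 [-0.7  0.3]
 [-0.7 -0.9]]
knob2 (array([502.61633587, 430.9641945 ,  27.34951672]), np.float64(3.0650299256641995)) (np.float64(504.31146553702376), np.float64(431.4688385393559), 26)
hk (array([510.46252218, 309.84173903,  58.57485485]), np.float64(1.6211348052460466)) (np.float64(512.1231033804455), np.float64(309.6514411192697), 50.5)
[[211, 220, 222], [216, 225, 226], [209, 218, 220], [159, 166, 166], [158, 165, 168], [121, 129, 132], [143, 147, 151], [186, 188, 192], [216, 221, 222], [209, 214, 217], [205, 212, 214], [199, 206, 209], [202, 208, 209], [204, 211, 214], [187, 198, 197]]
```

```bash
cat > mag.py <<'E'
from h import *
from scipy.optimize import least_squares
def fitmag(C,p0):
    def W(p,q):
        c,s=np.cos(p[2]),np.sin(p[2]);return (p[0]+c*q[0]-s*q[1],p[1]+s*q[0]+c*q[1],q[2])
    f=lambda p:np.concatenate([np.subtract(proj(n,W(p,q)),uv) for n,q,uv in C])
    r=least_squares(f,p0,loss='soft_l1');return r.x,f(r.x).reshape(-1,2).round(1)
E
python3 - <<'E'
from mag import *
T=lambda a:(260+(a[0]+.5)/6-.5,275+(a[1]+.5)/6-.5)
S=lambda a:(205+(a[0]+.5)/6-.5,275+(a[1]+.5)/6-.5)
D={'A':[(50,125),(160,98),(122,310),(187,293),(85,245),(187,218),(222,95),(65,207),(125,222)],
'B':[(320,80),(432,70),(365,278),(422,270),(333,205),(440,193),(473,178),(295,288),(357,312)],
'C':[(597,52),(706,75),(588,255),(642,265),(577,172),(683,192),(735,292),(515,378),(568,408)]}
M=[(40,18,0),(40,-18,0),(-24,10,20),(-24,-10,20),(0,18,20),(0,-18,20)]
for k,v in D.items():
    C=[('top',q,T(a)) for q,a in zip(M,v)]
    a,_=fitmag(C,[400,300,0])
    C2=C+[('scene',q,S(a)) for q,a in zip([(40,-18,20),(-24,10,20),(-24,-10,20)],v[6:])]
    b,r=fitmag(C2,[400,300,0])
    print(k,a.round(3),b.round(3),r.tolist())
E
```

```text
A [380.475 328.771   6.575] [3.80931e+02 3.28854e+02 2.97000e-01] [[0.4, -0.5], [-0.3, -1.3], [0.5, 0.4], [-0.3, 0.2], [-0.8, 0.3], [0.2, -0.7], [0.6, -1.2], [-0.8, 2.5], [-0.1, 1.9]]
B [3.91051e+02 2.48311e+02 1.02000e-01] [3.91367e+02 2.48398e+02 1.09000e-01] [[-0.1, -0.5], [-0.5, -0.7], [-0.3, -0.0], [0.6, 0.2], [-0.4, -0.0], [0.4, 0.0], [1.2, -0.6], [-0.4, 1.2], [-0.5, 0.8]]Traceback (most recent call last):
  File "<stdin>", line 12, in <module>
  File "mag.py", line 7, in fitmag
    r=least_squares(f,p0,loss='soft_l1');return r.x,f(r.x).reshape(-1,2).round(1)
    return func(*args, **kwargs)
    result = trf(vector_fun.fun, vector_fun.jac, x0, f0, J0, lb, ub, ftol, xtol,
                 gtol, max_nfev, x_scale, loss_function, tr_solver,
                 tr_options.copy(), verbose, callback=callback_wrapped)
    return trf_no_bounds(
        fun, jac, x0, f0, J0, ftol, xtol, gtol, max_nfev, x_scale,
        loss_function, tr_solver, tr_options, verbose, callback=callback)
    f_new = fun(x_new)
    self._update_fun()
    ~~~~~~~~~~~~~~~~^^
    self.f = self.fun_wrapped(xp_copy(self.x))
             ~~~~~~~~~~~~~~~~^^^^^^^^^^^^^^^^^
    return np.atleast_1d(self.fun(x))
                         ~~~~~~~~^^^
    return self.f(x, *self.args, **self.kwargs)
           ~~~~~~^^^^^^^^^^^^^^^^^^^^^^^^^^^^^^
  File "mag.py", line 6, in <lambda>
    f=lambda p:np.concatenate([np.subtract(proj(n,W(p,q)),uv) for n,q,uv in C])
                                           ~~~~^^^^^^^^^^
  File "h.py", line 9, in proj
    p=viewer.camera_params(n);q=p['pose'][:3,:3].T@(np.asarray(P,float)-p['pose'][:3,3])
ValueError: time passes only in moves, steps and waits
```

```bash
python3 - <<'E'
from station import viewer
import pickle
pickle.dump({n:viewer.camera_params(n) for n in('top','scene')},open('cam.pkl','wb'))
E
sed -i "s/^from station import env,viewer/from station import env,viewer,set_gripper\nimport pickle\nCAM=pickle.load(open('cam.pkl','rb'))/; s/viewer.camera_params(n)/CAM[n]/" h.py
cat >> h.py <<'E'
DOCK=np.array([550.1,318.3,.2245])
def dk(x,y,z=0,D=None):
    D=DOCK if D is None else D
    c,s=np.cos(D[2]),np.sin(D[2]);return np.array([D[0]+c*x-s*y,D[1]+s*x+c*y,z])
def undk(p,D=None):
    D=DOCK if D is None else D
    c,s=np.cos(D[2]),np.sin(D[2]);d=np.asarray(p[:2])-D[:2];return np.array([c*d[0]+s*d[1],-s*d[0]+c*d[1],p[2]])
def quat(b):
    a=(b+np.pi/2)/2;return np.array([np.cos(a),np.sin(a),0,0])
def best(p,b):
    "tool-down quaternion with jaw axis at world angle b, half turn chosen for small j6"
    o=[]
    for k in(-1,0,1):
        q=quat(b+k*np.pi);j=env.ik(list(p),list(q))
        if j is not None:o.append((abs(j[5]),k,q,j))
    o.sort(key=lambda t:t[0]);return o[0][2],o[0][3]
def above(g):return np.array([g[0],g[1],g[2]+61.])
def st(msg=''):
    s=env.read_state();print(msg,'t%.1f'%s['time_s'],'dock',(undk(s['tool_pos'])-[0,0,61]).round(1),'F',s['force'].round(1),'w%.1f'%s['width']);return s
def snap(tag):
    for n in('top','scene'):cv2.imwrite(f'pics/{n}_{tag}.png',viewer.camera(n))
E
python3 - <<'E'
from mag import *
T=lambda a:(260+(a[0]+.5)/6-.5,275+(a[1]+.5)/6-.5)
S=lambda a:(205+(a[0]+.5)/6-.5,275+(a[1]+.5)/6-.5)
v=[(597,52),(706,75),(588,255),(642,265),(577,172),(683,192),(735,292),(515,378),(568,408)]
M=[(40,18,0),(40,-18,0),(-24,10,20),(-24,-10,20),(0,18,20),(0,-18,20)]
C=[('top',q,T(a)) for q,a in zip(M,v)]
print(fitmag(C,[400,160,-.2]))
# overlay of dock points on top
t=cv2.imread('pics/top0.png');s=cv2.imread('pics/scene0.png')
pts=[(x,y,8) for x in(-62,-24) for y in(-78,-26,26,78)]+[(60.5,y,33.5) for y in(-80,80)]+[(-15,y,68.5) for y in(-80,80)]+[(-19.5,120.5,26)]
for im,n,o,f in((t,'top',(215,170,375,290),'pics/o1.png'),(s,'scene',(200,190,360,310),'pics/o2.png')):
    c=cv2.resize(im[o[1]:o[3],o[0]:o[2]],None,fx=5,fy=5)
    for q in pts:
        u,v=proj(n,dk(*q));cv2.circle(c,(int((u-o[0]+.5)*5),int((v-o[1]+.5)*5)),4,(0,0,255),1)
    cv2.imwrite(f,c)
for z in(0,):print('vial_b',onz('top',339,160,0),'bearing',onz('top',297,142,6),'vial_a',onz('top',213,306,0))
for p,b in((dk(-19.5,120.5,150),DOCK[2]),(dk(-39,0,200),DOCK[2]+np.pi/2)):
    print(best(p,b))
E
```

```text
(array([ 3.96126754e+02,  1.70604091e+02, -2.08666876e-01]), array([[ 0. , -0.6],
       [-0.2, -0.5],
       [-0.6, -0.3],
       [ 0.6,  0.3],
       [-0.3,  0.2],
       [ 0.5,  1. ]]))
vial_b [682.39905039 220.40439005   0.        ] bearing [716.90534468 304.26724558   6.        ] vial_a [391.67619843 465.62710007   0.        ]
(array([0.6234505 , 0.78186282, 0.        , 0.        ]), array([ 6.89788901e-01,  6.65077054e-01,  1.61886126e+00, -4.44089210e-16,
        8.57654340e-01,  4.65288901e-01]))
(array([-0.11201442,  0.99370658,  0.        ,  0.        ]), array([ 5.23929039e-01,  5.16652904e-01,  1.75633446e+00, -4.44089210e-16,
        8.68605290e-01, -1.27136729e+00]))
```

View pics/o1.png

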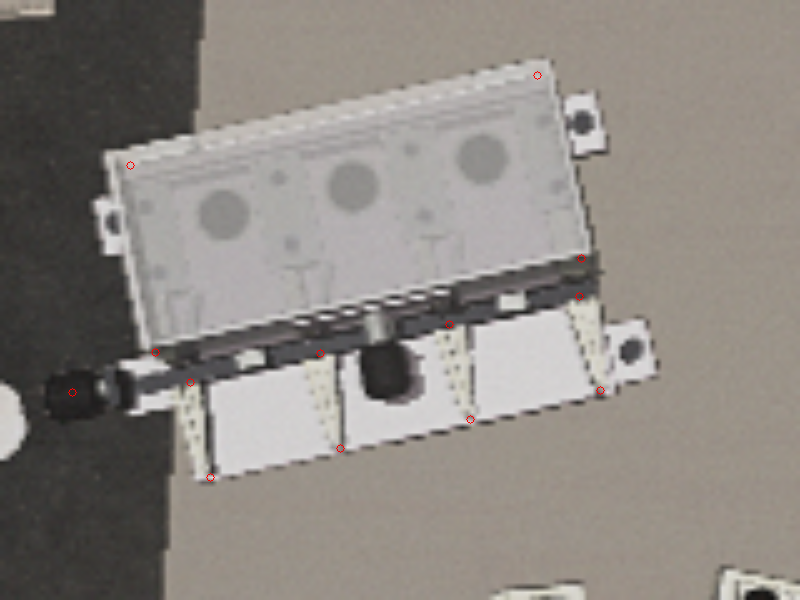

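View pics/o2.png

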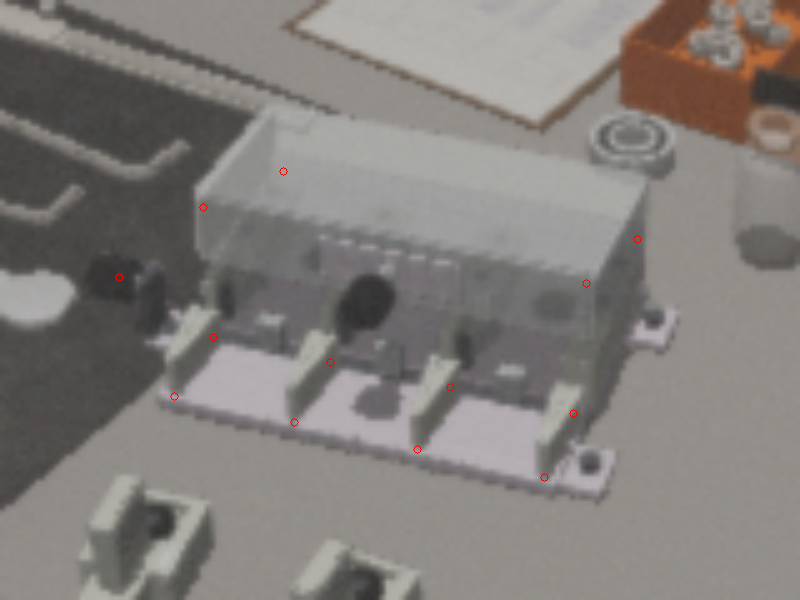

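```bash
python3 - <<'E'
from h import *
b=DOCK[2]
P=above(dk(-19.5,120.5,33));H=P+[0,0,110]
q,j=best(H,b)
print(j)
env.reach(list(H),list(q));set_gripper(50)
env.hold(.3);F0=st('above')
print(env.move_l(list(P),rate=80,f_stop=8));st('down')
snap('lk1')
E
python3 - <<'E'
from h import *
crop(cv2.imread('pics/scene_lk1.png'),170,170,330,290,5,'pics/a.png')
E
```

```text
[ 6.89788901e-01  5.93143667e-01  1.60009249e+00 -4.44089210e-16
  9.48356492e-01  4.65288901e-01]
above t2.2 dock [-19.5 120.5 143. ] F [-0.   0.4  0.8] w50.0
False
down t3.8 dock [-19.2 120.7  33.6] F [-0.2 -0.2 -0.2] w50.2
```

View pics/a.png

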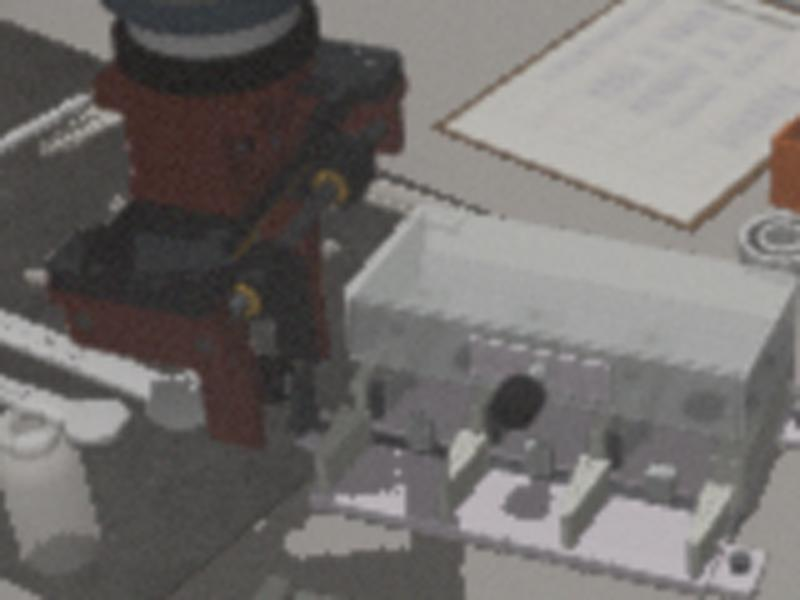

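The fingers straddle the lock knob (about (275,370) in the crop). I'll grip it and pull it out.

```bash
python3 - <<'E'
from h import *
set_gripper(10);env.hold(.3)
s=st('grip')
R=np.array([[np.cos(.2245),np.sin(.2245)],[-np.sin(.2245),np.cos(.2245)]])
print('F dock',R@s['force'][:2])
p=s['tool_pos']
for d in(8,16,22,26,29):
    r=env.move_l(list(p+dk(0,d)-dk(0,0)),rate=30,f_stop=30);s=st(str(d));print(r,'F dock',R@s['force'][:2])
    if r:break
snap('lk2')
crop(cv2.imread('pics/scene_lk2.png'),170,170,330,290,5,'pics/a.png')
E
```

```text
grip t4.8 dock [-20.2 120.5  32.9] F [-5.7 -1.   4.5] w19.1
F dock [-5.77242448  0.24780153]
8 t5.2 dock [-20.4 127.6  32.9] F [-2.1 -5.8  4.1] w18.7
False F dock [-3.32075804 -5.21836767]
16 t5.6 dock [-20.3 136.8  32.8] F [-3.2  0.8  1.9] w20.0
False F dock [-2.96050906  1.52422395]
22 t6.0 dock [-20.3 143.5  32.9] F [-4.1  3.8 -0.1] w18.7
False F dock [-3.18579898  4.60403251]
26 t6.2 dock [-20.3 146.5  32.8] F [-3.  -1.4  1.2] w19.1
False F dock [-3.24211274 -0.72370727]
29 t6.5 dock [-20.2 147.   32.7] F [  1.9 -12.9   3.6] w19.2
False F dock [ -1.01839544 -13.03055359]
```

View pics/a.png

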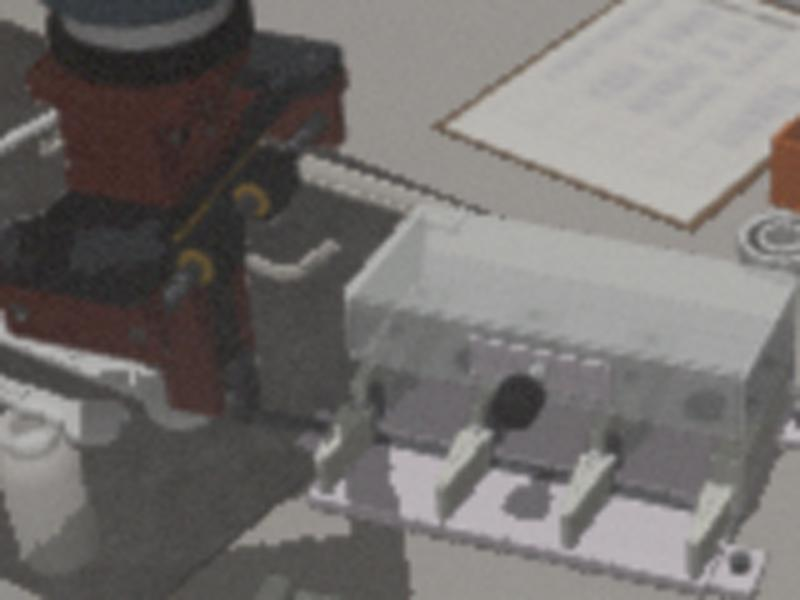

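The lugs are gone from the bay mouths and the slide is at its stop. Next is the hood.

```bash
python3 - <<'E'
from h import *
D=DOCK.copy();D[:2]=dk(-0.9,0)[:2];print(D)
E
sed -i 's/^DOCK=.*/DOCK=np.array([549.2,318.1,.2245])/' h.py
python3 - <<'E'
from h import *
set_gripper(45);s=env.read_state();p=s['tool_pos']
env.move_l(list(p+[0,0,110]),rate=200)
b=DOCK[2]+np.pi/2
P=above(dk(-39,0,55.5));H=P+[0,0,80]
q,j=best(H,b);env.reach(list(H),list(q));env.hold(.2);st('above')
snap('hd0')
print(env.move_l(list(P),rate=80,f_stop=8));st('down')
snap('hd1')
crop(cv2.imread('pics/scene_hd1.png'),200,170,360,290,5,'pics/a.png')
E
```

```text
[5.49222585e+02 3.18099643e+02 2.24500000e-01]
above t9.7 dock [-39.    0.3 135.4] F [ 0.5 -0.8 -0.1] w44.9
False
down t10.9 dock [-38.6   0.1  56. ] F [0.1 0.8 0.5] w44.8
```

View pics/a.png

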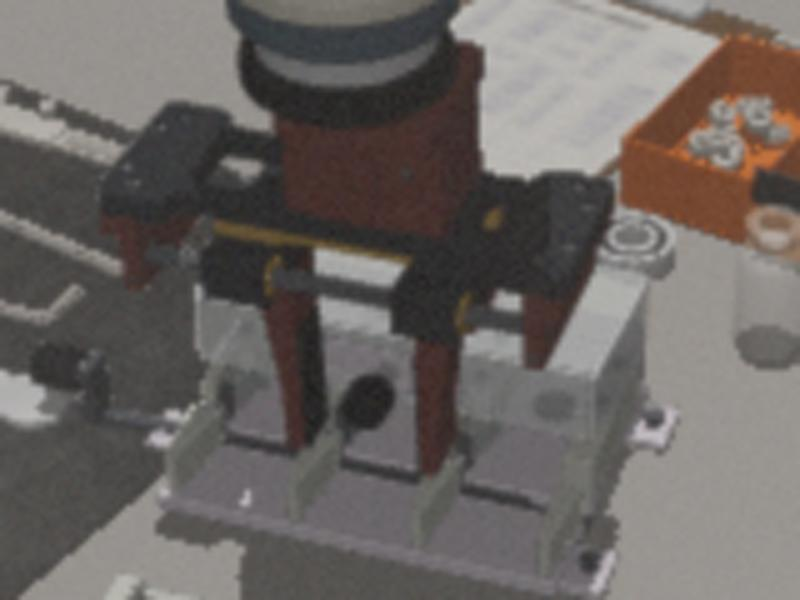

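```bash
python3 - <<'E'
from h import *
set_gripper(8);env.hold(.3)
s=st('grip')
y0=undk(s['tool_pos'])[1]
Rr=np.hypot(99.5,17);f0=np.arctan2(17,99.5)
c,sn=np.cos(DOCK[2]),np.sin(DOCK[2])
print('Fdock',c*s['force'][0]+sn*s['force'][1],-sn*s['force'][0]+c*s['force'][1])
for th in np.linspace(0,1.75,13)[1:]:
    g=dk(60.5-Rr*np.cos(f0+th),y0,33.5+Rr*np.sin(f0+th)+5)
    r=env.move_l(list(above(g)),rate=60,f_stop=30);s=st('%.2f'%th)
    if r:print('stop');break
snap('hd2')
crop(cv2.imread('pics/scene_hd2.png'),180,110,380,260,4,'pics/a.png')
E
```

```text
grip t11.9 dock [-38.9   0.9  55.7] F [-1.7  4.4  0.6] w17.2
Fdock -0.6212421377239133 4.696523629355879
0.15 t12.3 dock [-34.5   1.   70. ] F [ 6.   1.5 -2.7] w16.8
0.29 t12.7 dock [-28.3   1.   83.4] F [ 7.5  2.1 -5.2] w16.8
0.44 t13.1 dock [-20.4   0.9  95.7] F [10.9  2.5 -9.7] w16.7
0.58 t13.4 dock [-11.3   0.8 106.5] F [ 11.9   3.4 -14.1] w17.0
0.73 t13.8 dock [ -1.2   0.8 115.5] F [ 11.4   4.4 -19. ] w17.0
0.88 t14.2 dock [  9.7   0.7 122.8] F [  9.6   3.6 -20.3] w16.7
1.02 t14.6 dock [ 21.9   0.7 128.5] F [  6.9   3.7 -20.2] w17.1
1.17 t15.0 dock [ 35.9   0.6 133.1] F [  4.3   3.3 -25.5] w16.5
1.31 t15.4 dock [ 50.3   0.5 135.7] F [  0.7   3.5 -27.9] w16.7
1.46 t15.8 dock [ 64.8   0.5 136.2] F [ -2.9   3.3 -27.5] w16.6
1.60 t16.2 dock [ 79.1   0.4 134.6] F [ -5.3  -0.1 -22.1] w16.9
1.75 t16.6 dock [ 92.5   0.4 131.3] F [ -9.7  -1.1 -16.8] w16.7
```

View pics/a.png

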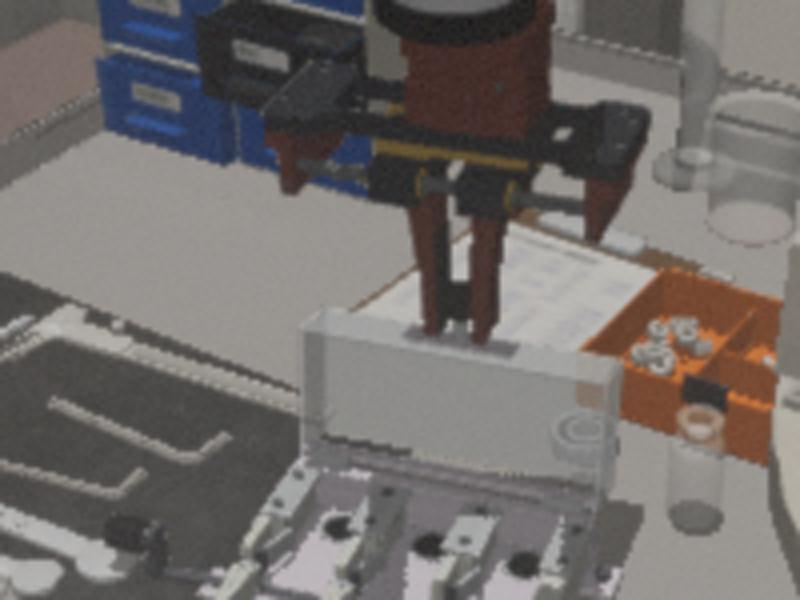

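```bash
python3 - <<'E'
from h import *
y0=.4
Rr=np.hypot(99.5,17);f0=np.arctan2(17,99.5)
for th in (1.85,1.92):
    g=dk(60.5-Rr*np.cos(f0+th),y0,33.5+Rr*np.sin(f0+th)+6)
    r=env.move_l(list(above(g)),rate=40,f_stop=22);s=st('%.2f'%th)
    if r:print('stop');break
set_gripper(40);env.hold(.2);s=st('rel')
env.move_l(list(s['tool_pos']+[0,0,70]),rate=200)
env.move_l(list(env.read_state()['tool_pos']+[-80,80,30]),rate=200)
b=DOCK[2]+np.pi/2
H=above(np.array([470,470,250]));q,j=best(H,b);env.reach(list(H),list(q));st('clear')
snap('up')
crop(cv2.imread('pics/scene_up.png'),190,190,350,310,5,'pics/a.png')
crop(cv2.imread('pics/top_up.png'),220,170,380,330,5,'pics/b.png')
E
```

```text
1.85 t16.9 dock [ 93.7   0.4 130.9] F [-2.4  0.6  6.3] w16.9
stop
rel t17.6 dock [ 90.2   0.2 126.1] F [0.9 1.  1.4] w39.9
clear t19.4 dock [-43.3 165.4 250. ] F [ 0.7 -1.  -0.6] w40.1
```

View pics/a.png

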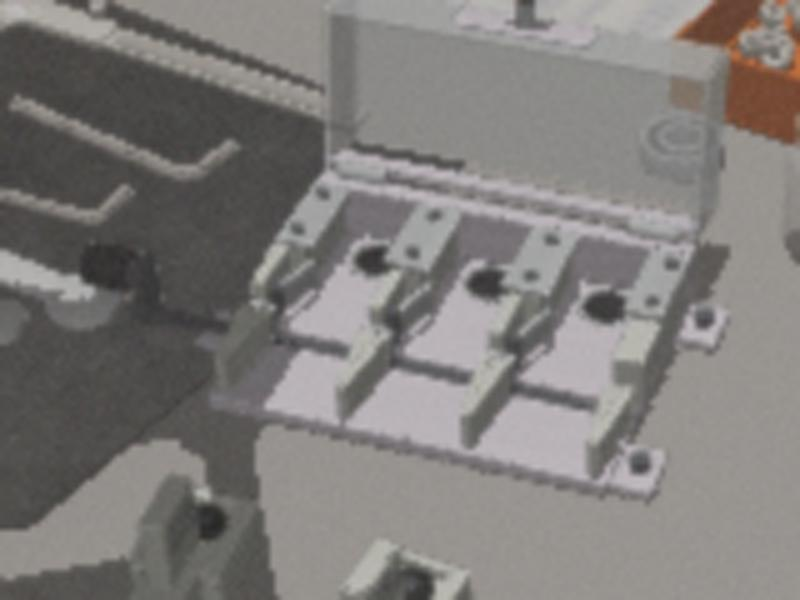

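View pics/b.png

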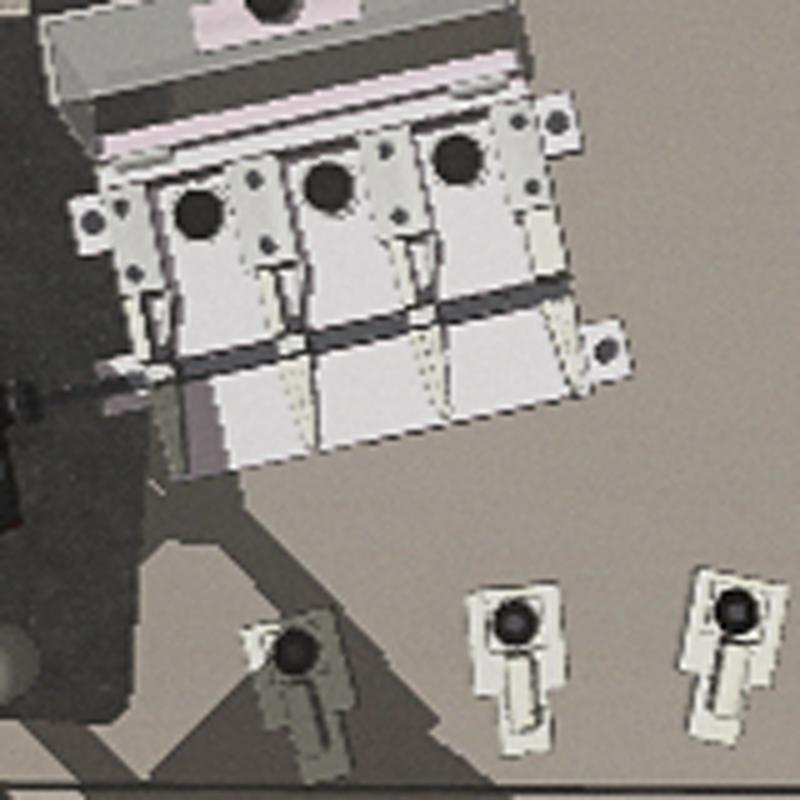

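```bash
python3 - <<'E'
from h import *
D=DOCK.copy();n=dk(-.4,.75);print(n)
for th in(1.6,1.7,1.75):
    Rr=np.hypot(110,17);f0=np.arctan2(17,110);print(th,proj('top',dk(60.5-Rr*np.cos(f0+th),0,33.5+Rr*np.sin(f0+th))))
crop(cv2.imread('pics/top_up.png'),230,140,350,230,6,'pics/b.png')
E
sed -i 's/^DOCK=.*/DOCK=np.array([548.6,318.7,.2220])/' h.py
cat >> h.py <<'E'
def pick(mx,my,psi,gx=2,gz=47):
    b=psi+np.pi/2
    g=np.array([mx+gx*np.cos(psi),my+gx*np.sin(psi),gz]);P=above(g);H=P+[0,0,70]
    q,j=best(H,b);env.reach(list(H),list(q));set_gripper(45);env.hold(.1)
    r=env.move_l(list(P),rate=100,f_stop=8);st('at mag %s'%r)
    if r:return None
    set_gripper(2);env.hold(.3);s=st('gripped')
    k=round(((2*np.arctan2(q[1],q[0])-np.pi/2)-b)/np.pi)
    return P,k
def qd(k):return quat(DOCK[2]+np.pi/2+k*np.pi)
def frel(s,F0):
    c,sn=np.cos(DOCK[2]),np.sin(DOCK[2]);f=s['force']-F0;return np.array([c*f[0]+sn*f[1],-sn*f[0]+c*f[1],f[2]]).round(1)
E
python3 - <<'E'
from h import *
r=pick(396.1-.8,170.6+.5,-.205)
P,k=r;print(P,k)
env.move_l(list(P+[0,0,75]),rate=120);s=st('lift');
T=above(dk(-95,-52,47+8+1.2+40))
print(env.ik(list(T),list(qd(k))))
env.reach(list(T),list(qd(k)));env.hold(.2);st('pre')
T=above(dk(-95,-52,47+8+1.2))
print(env.move_l(list(T),rate=80,f_stop=10));env.hold(.2);st('low');snap('c1')
crop(cv2.imread('pics/scene_c1.png'),200,190,360,310,5,'pics/a.png')
E
```

```text
[548.64307358 318.74213158   0.        ]
1.6 (np.float64(273.2363266678823), np.float64(173.19519428065217))
1.7 (np.float64(272.0687482303137), np.float64(167.36596113135715))
1.75 (np.float64(271.52701237948065), np.float64(164.57832282252997))
at mag False t22.0 dock [-180.  -111.    47.2] F [0.6 0.9 0.4] w45.1
gripped t23.0 dock [-180.3 -111.1   46.9] F [ 0.1 -0.6 -1.4] w9.9
[397.25812197 170.69286568 108.        ] 0
lift t23.7 dock [-180.5 -111.1  121.7] F [-0.5 -0.9 -0.9] w9.6
[ 4.63755800e-01  5.03920839e-01  1.92928163e+00 -4.44089210e-16
  7.08390180e-01 -1.32904053e+00]
pre t24.4 dock [-96.1 -52.6  96. ] F [-0.1  0.4 -1.7] w9.4
True
low t25.2 dock [-96.3 -52.3  54.3] F [0.1 0.4 5. ] w10.2
```

View pics/b.png

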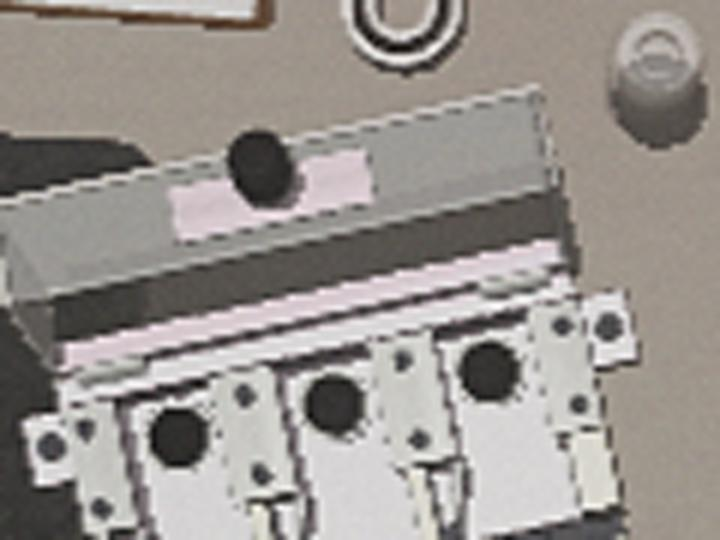

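View pics/a.png

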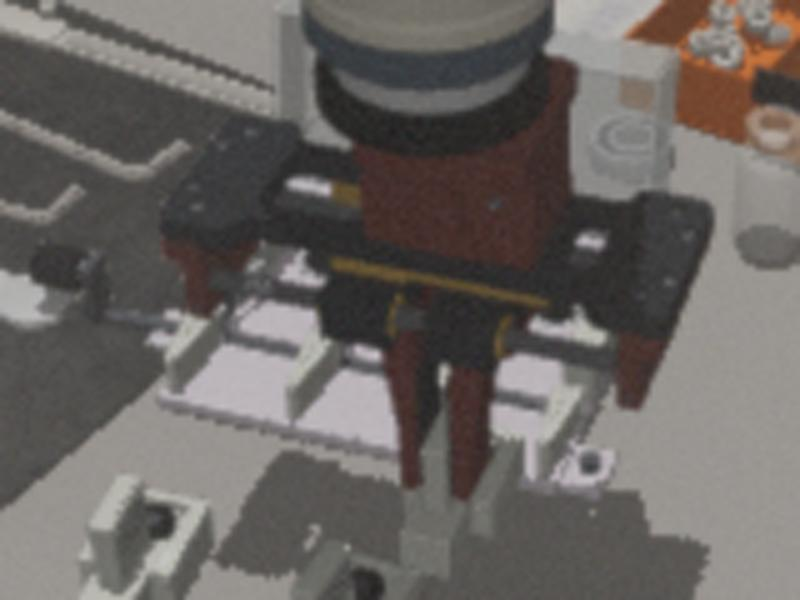

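View pics/top_c1.png

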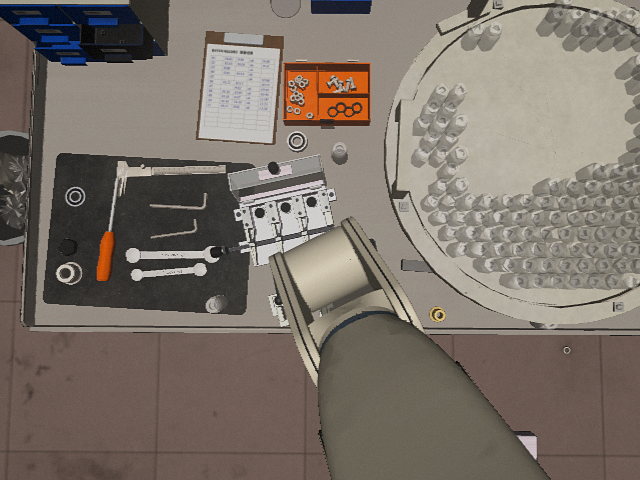

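```bash
python3 - <<'E'
from h import *
for i in range(4): env.hold(.1);s=st()
T=above(dk(-96,-52,57.5));print(env.move_l(list(T),rate=20));env.hold(.3);s=st('up');print(s['orientation'],qd(0))
snap('c2')
crop(cv2.imread('pics/scene_c2.png'),250,250,350,325,8,'pics/a.png')
E
```

```text
t25.4 dock [-96.3 -52.3  54.3] F [-1.1 -0.5  5.5] w9.7
 t25.5 dock [-96.2 -52.3  54.3] F [-0.  -0.1  5.4] w10.1
 t25.6 dock [-96.3 -52.3  54.3] F [-1.3 -0.2  4.9] w10.0
 t25.7 dock [-96.3 -52.3  54.3] F [-1.   0.1  5.3] w9.9
False
up t26.3 dock [-96.1 -52.   57.4] F [ 0.   0.3 -1.2] w9.6
[-1.10670063e-01  9.93854680e-01 -7.35083909e-04 -2.11447251e-03] [-0.1107722   0.99384582  0.          0.        ]
```

View pics/a.png

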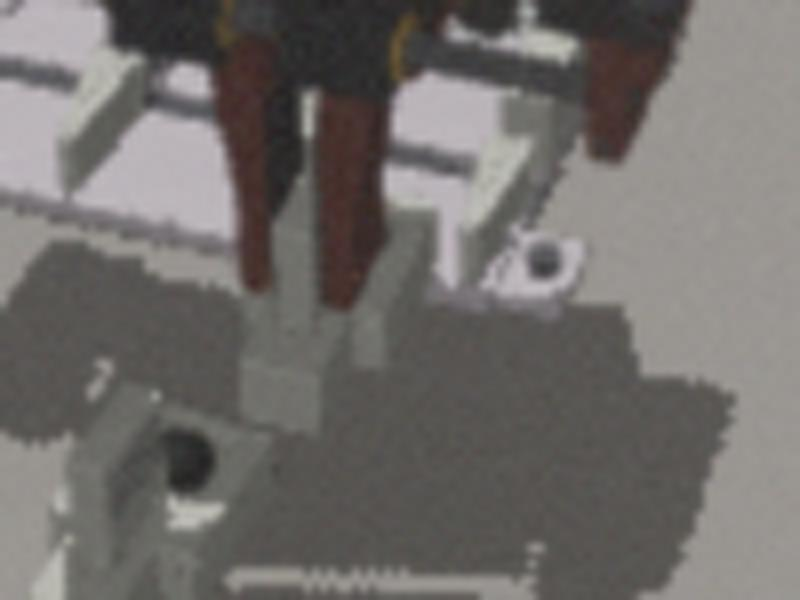

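Contact was the nose touching the apron floor at about 54.5, as expected. It now hangs free, so I'll slide it in.

```bash
cat >> h.py <<'E'
def slide(yb,z=56.0,x0=-90,dy=0.,xs=None,flim=24):
    F0=env.read_state()['force'].copy()
    y=yb+dy
    for x in (xs or (-80,-70,-60,-52,-46,-40,-36,-32,-28,-24,-18,-12,-6,0,5,9,12,14.5,16.5)):
        r=env.move_l(list(above(dk(x,y,z))),rate=30 if x<-40 else 22,f_stop=flim)
        s=env.read_state();f=frel(s,F0);d=undk(s['tool_pos'])
        print(x,'act',d.round(1)-[0,0,61],'F',f,'w%.1f'%s['width'],'t%.1f'%s['time_s'])
        if abs(f[1])>4 : y+=float(np.clip(.1*f[1],-.8,.8)) # yield sideways
        if r or f[0]<-flim:print('STOP');break
    return F0,y
E
python3 - <<'E'
from h import *
F0,y=slide(-52,xs=(-90,-80,-70,-60,-52,-46,-40,-36,-32))
print(y)
E
```

```text
-90 act [-89.8 -52.   55.9] F [-0.6  1.8 -0. ] w9.8 t26.8
-80 act [-79.9 -52.   56. ] F [-0.3  0.6 -0.5] w9.6 t27.3
-70 act [-69.9 -52.   56. ] F [-0.1  0.4 -0.4] w9.6 t27.8
-60 act [-59.9 -52.   55.9] F [-1.5  0.7 -0.6] w9.7 t28.2
-52 act [-51.8 -52.   56. ] F [ 0.1  0.9 -0.3] w9.8 t28.6
-46 act [-45.8 -52.   56. ] F [-0.8  1.2 -0.4] w10.0 t29.0
-40 act [-39.8 -52.1  56. ] F [-0.2 -0.7 -1. ] w9.7 t29.4
-36 act [-36.  -52.1  55.9] F [-0.4 -1.4 -0.8] w9.4 t29.8
-32 act [-31.6 -52.   56.1] F [ 0.1 -0.7 -1.3] w9.7 t30.1
-52.0
```

```bash
python3 - <<'E'
from h import *
F0,y=slide(-52,xs=(-28,-24,-20,-16,-12,-8,-4,0,4,8,11,13,15,17,19))
print(y)
E
```

```text
-28 act [-27.6 -52.   56.1] F [-0.2 -0.5  1.1] w10.1 t30.4
-24 act [-23.6 -52.   56.1] F [ 0.8 -0.1  0.1] w9.9 t30.8
-20 act [-19.7 -52.   56. ] F [-0.4 -0.4  0.2] w9.9 t31.1
-16 act [-15.7 -52.   56. ] F [ 0.2 -0.3  0.1] w9.9 t31.4
-12 act [-11.7 -52.   56.1] F [0.1 0.4 0.7] w9.5 t31.8
-8 act [ -7.7 -52.   56. ] F [0.3 0.2 0.6] w9.8 t32.1
-4 act [ -3.7 -52.   56. ] F [-0.8 -0.1  1.6] w9.9 t32.4
0 act [  0.3 -52.   56.1] F [-0.  -0.5  0.8] w9.8 t32.8
4 act [  4.3 -52.   56.1] F [-0.6  0.2  0.1] w9.6 t33.1
8 act [  8.3 -52.   56. ] F [-0.3  0.   1.5] w9.7 t33.4
11 act [ 11.2 -52.   56. ] F [-0.2 -0.7  0.5] w10.2 t33.7
13 act [ 13.3 -51.8  56.1] F [-0.8  1.8  0.4] w9.9 t34.0
15 act [ 14.7 -51.9  55.9] F [-3.1  2.   2.2] w9.8 t34.2
17 act [ 15.2 -52.   55.5] F [-8.2  3.   5.1] w9.7 t34.5
19 act [ 15.6 -52.1  55.1] F [-12.3   3.1   8.2] w9.8 t34.7
-52.0
```

```bash
python3 - <<'E'
from h import *
snap('c3')
crop(cv2.imread('pics/scene_c3.png'),220,180,360,285,6,'pics/a.png')
crop(cv2.imread('pics/top_c3.png'),230,150,380,270,5,'pics/b.png')
E
```

```text
(no output)
```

View pics/a.png

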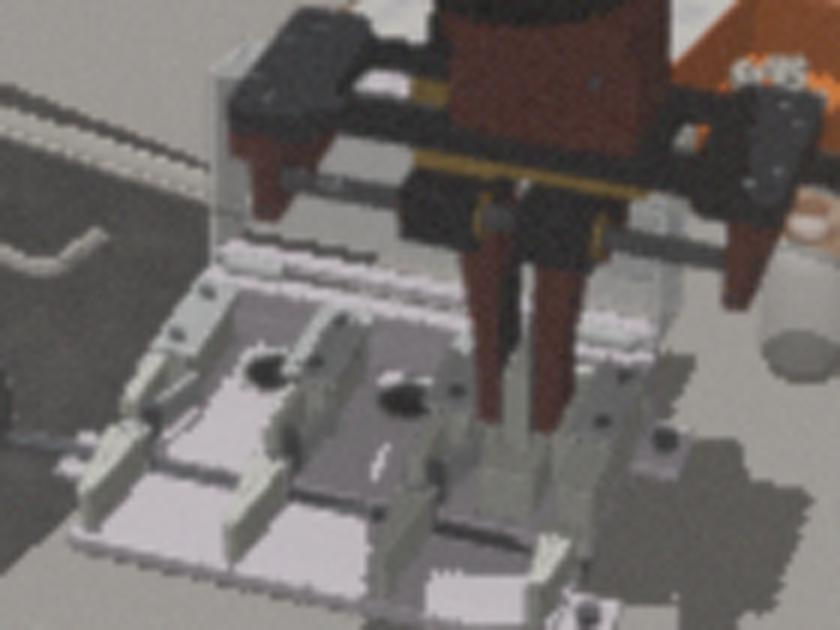

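View pics/b.png

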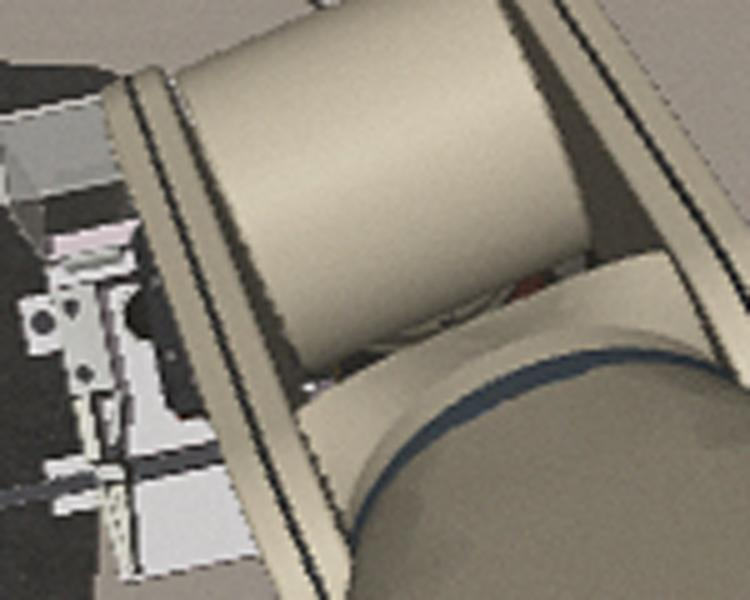

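```bash
python3 - <<'E'
from h import *
F0=np.zeros(3)
def go(x,z=55.6,lim=25):
    r=env.move_l(list(above(dk(x,-52,z))),rate=15,f_stop=lim);s=env.read_state();print(x,r,(undk(s['tool_pos'])-[0,0,61]).round(1),frel(s,F0),'w%.1f'%s['width'])
for x in(20,16,14,12,10.5,9,7.5): go(x)
E
```

```text
20 False [ 15.8 -52.1  54.8] [-15.8   1.3   9.1] w10.0
16 False [ 15.  -52.1  55.1] [-5.3  1.5 -1.5] w10.1
14 False [ 14.5 -52.   55.8] [-1.7  0.8 -1.5] w9.9
12 False [ 12.5 -51.9  55.9] [-0.2 -0.2 -2.3] w9.9
10.5 False [ 11.8 -51.9  56.1] [ 5.  -0.5 -2.8] w10.1
9 False [ 11.4 -51.9  56.2] [ 9.6 -1.2 -6.8] w10.2
7.5 False [ 10.7 -51.9  56.3] [10.6 -1.1 -8.2] w9.9
```

```bash
cat >> h.py <<'E'
def push(x,yb,z=55.6,lim=25):
    r=env.move_l(list(above(dk(x,yb,z))),rate=15,f_stop=lim);s=env.read_state();print(x,r,(undk(s['tool_pos'])-[0,0,61]).round(1),frel(s,np.zeros(3)),'w%.1f'%s['width'])
def release(yb):
    set_gripper(30);env.hold(.2);s=st('rel')
    env.move_l(list(s['tool_pos']+[0,0,60]),rate=150)
    env.move_l(list(above(dk(-90,yb,150))),rate=250)
E
python3 - <<'E'
from h import *
push(16,-52);push(18,-52,55.2)
push(14.5,-52,55.2)
release(-52)
H=above(np.array([470,480,250]));q,j=best(H,DOCK[2]+np.pi/2);env.reach(list(H),list(q));st('clear')
snap('m1')
crop(cv2.imread('pics/scene_m1.png'),200,190,360,310,5,'pics/a.png')
crop(cv2.imread('pics/top_m1.png'),220,170,380,330,5,'pics/b.png')
E
```

```text
16 False [ 14.7 -52.1  55.2] [-5.7  0.7  0.1] w9.7
18 False [ 15.2 -52.1  54.8] [-11.6   0.8   6.6] w10.1
14.5 False [ 14.4 -52.   55.2] [-3.4 -0.6  0.4] w9.7
rel t38.9 dock [ 14.5 -52.   55.2] F [ 0.2 -0.3 -0.1] w29.8
clear t41.0 dock [-41.3 173.5 248.6] F [ 0.2 -0.3  0.3] w29.8
```

View pics/a.png

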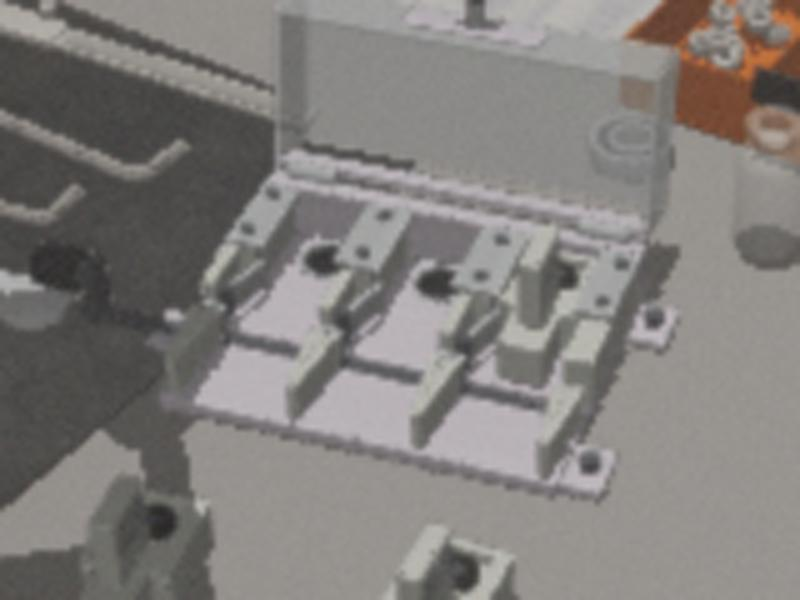

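View pics/b.png

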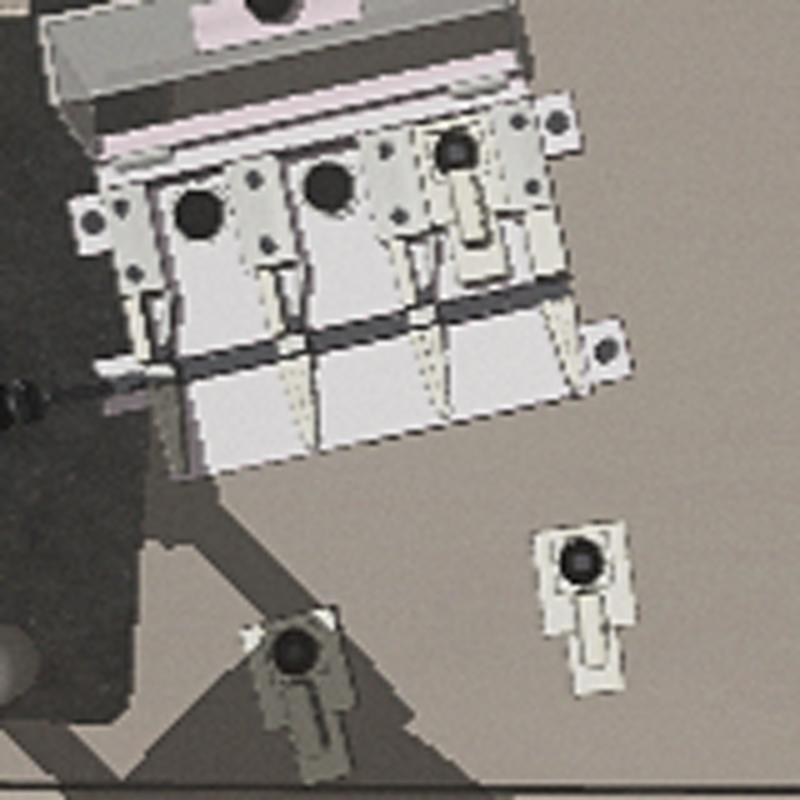

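The first magazine is latched. The middle one has been knocked to about (336,288), so I'll refit it from the new picture.

```bash
cat >> mag.py <<'E'
MM=[(40,18,0),(40,-18,0),(0,18,20),(0,-18,20),(-24,10,20),(-24,-10,20)]
def fit5(v,p0,ox=220,oy=170,f=5):
    return fitmag([('top',q,(ox+(a[0]+.5)/f-.5,oy+(a[1]+.5)/f-.5)) for q,a in zip(MM,v)],p0)
E
python3 - <<'E'
from mag import *
x,r=fit5([(533,532),(625,522),(547,632),(637,622),(577,695),(626,690)],[400,230,.1]);print(x,r.tolist())
o=onz('top',220+582/5,170+562/5,20);print('stopper mag x',(o[:2]-x[:2])@[np.cos(x[2]),np.sin(x[2])],(o[:2]-x[:2])@[-np.sin(x[2]),np.cos(x[2])])
assert np.abs(r).max()<2
x[:2]+=[-.8,.5]
P,k=pick(*x);print(P,k)
env.move_l(list(P+[0,0,75]),rate=120);st('lift');
T=above(dk(-95,0,56+40));env.reach(list(T),list(qd(k)));env.hold(.2);st('pre')
print(env.move_l(list(above(dk(-95,0,56.2))),rate=50,f_stop=12));env.hold(.2);st('low')
E
```

```text
[4.14837599e+02 2.21376145e+02 1.29210635e-01] [[0.1, -0.3], [-0.1, -0.5], [-0.1, 0.7], [0.5, 0.3], [-0.4, 0.1], [0.1, -0.2]]
stopper mag x 25.228791358662402 0.2823100942768431
at mag False t43.7 dock [-150.4  -65.    47.3] F [-1.1 -0.2 -0.5] w44.7
gripped t44.6 dock [-150.7  -65.    46.9] F [ 0.3  0.8 -0.7] w9.9
[416.02092705 222.133848   108.        ] 0
lift t45.4 dock [-150.9  -65.1  121.7] F [-0.6  0.5 -1.2] w10.1
pre t46.1 dock [-95.9  -0.8  95.8] F [ 0.5 -0.4 -0.6] w10.1
False
low t47.2 dock [-94.8   0.1  56.5] F [ 0.4  0.9 -0.8] w9.6
```

```bash
python3 - <<'E'
from h import *
F0,y=slide(0,xs=(-85,-75,-65,-56,-50,-45,-40,-36,-32,-28,-24,-18,-12,-6,0,5,9,12,14,16,18))
push(20,y)
for x in(16,12,10,8.5):push(x,y)
E
```

```text
-85 act [-84.9  -0.   56. ] F [-1.4 -0.8 -0.8] w9.7 t47.7
-75 act [-74.9  -0.1  55.9] F [-0.6 -1.4 -1.1] w9.8 t48.2
-65 act [-64.9  -0.   56. ] F [-0.9 -1.2  0.9] w10.1 t48.7
-56 act [-55.9  -0.   55.9] F [-1.1 -0.9 -0.2] w9.7 t49.1
-50 act [-49.8   0.   56. ] F [-1.  -0.8 -0.7] w9.8 t49.5
-45 act [-44.8   0.   56. ] F [-1.3 -0.7 -0.5] w9.6 t49.8
-40 act [-39.9  -0.2  55.9] F [-0.4 -2.8 -0.6] w9.9 t50.1
-36 act [-35.9  -0.1  55.9] F [-2.  -3.  -0.4] w9.7 t50.5
-32 act [-31.6   0.   56.1] F [-0.4 -2.5 -1. ] w9.8 t50.8
-28 act [-27.6   0.1  56.1] F [-0.1 -1.9 -0.8] w9.8 t51.1
-24 act [-23.6   0.   56.1] F [-0.  -1.8 -1. ] w9.7 t51.5
-18 act [-17.6   0.   56.1] F [-0.1 -3.  -1.2] w9.9 t51.9
-12 act [-11.6   0.   56. ] F [ 0.1 -2.1 -0.7] w10.0 t52.3
-6 act [-5.6 -0.  56.1] F [ 0.6 -2.3 -1. ] w9.8 t52.8
0 act [ 0.4  0.  56.1] F [-0.4 -2.3 -1.5] w9.9 t53.2
5 act [ 5.3  0.  56. ] F [ 0.6 -2.2 -0.6] w9.6 t53.6
9 act [ 9.3  0.  56. ] F [-0.5 -3.  -0.2] w9.9 t53.9
12 act [12.2  0.  56. ] F [ 0.4 -2.6 -0.7] w10.1 t54.2
14 act [14.2  0.2 56.1] F [-1.4 -0.4 -0.1] w10.0 t54.4
16 act [14.7  0.1 55.7] F [-4.9 -0.2  2.3] w9.9 t54.7
18 act [15.1  0.  55.3] F [-10.2   0.4   4.5] w9.8 t54.9
20 False [15.4  0.  55.1] [-17.5   1.2  11. ] w9.8
16 False [14.7  0.  55.2] [-6.9  0.5  0.1] w9.7
12 False [12.6  0.  55.9] [-0.8 -0.5 -0.8] w9.6
10 False [11.5  0.1 56.1] [ 4.7 -1.  -3.9] w9.5
8.5 False [11.   0.1 56.4] [ 8.5 -1.9 -5.3] w10.0
```

```bash
python3 - <<'E'
from h import *
push(16,0);push(18,0,55.2);push(14.5,0,55.2)
release(0)
H=above(np.array([500,140,250]));q,j=best(H,DOCK[2]+np.pi/2);print(j);env.reach(list(H),list(q));st('clear')
snap('m2')
crop(cv2.imread('pics/scene_m2.png'),200,190,360,310,5,'pics/a.png')
crop(cv2.imread('pics/top_m2.png'),220,170,380,330,5,'pics/b.png')
E
```

```text
16 False [14.7 -0.1 55.1] [-5.3 -0.2  0.4] w9.8
18 False [15.1 -0.1 55. ] [-13.   -0.    9.2] w10.2
14.5 False [14.4  0.  55.2] [-3.2  1.9  0.3] w9.9
rel t58.6 dock [14.5 -0.  55.2] F [ 0.2 -0.1  0.2] w29.8
[ 2.50088153e-01  2.57600671e-01  1.85452331e+00 -4.44089210e-16
  1.02946867e+00 -1.54270817e+00]
clear t60.6 dock [ -86.5 -163.4  249.2] F [ 0.2  0.9 -0.4] w29.8
```

View pics/a.png

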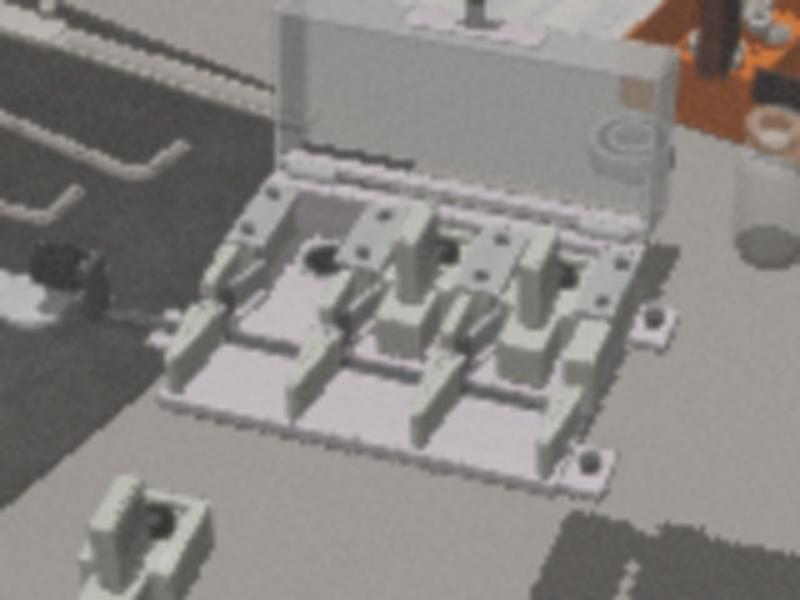

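View pics/b.png

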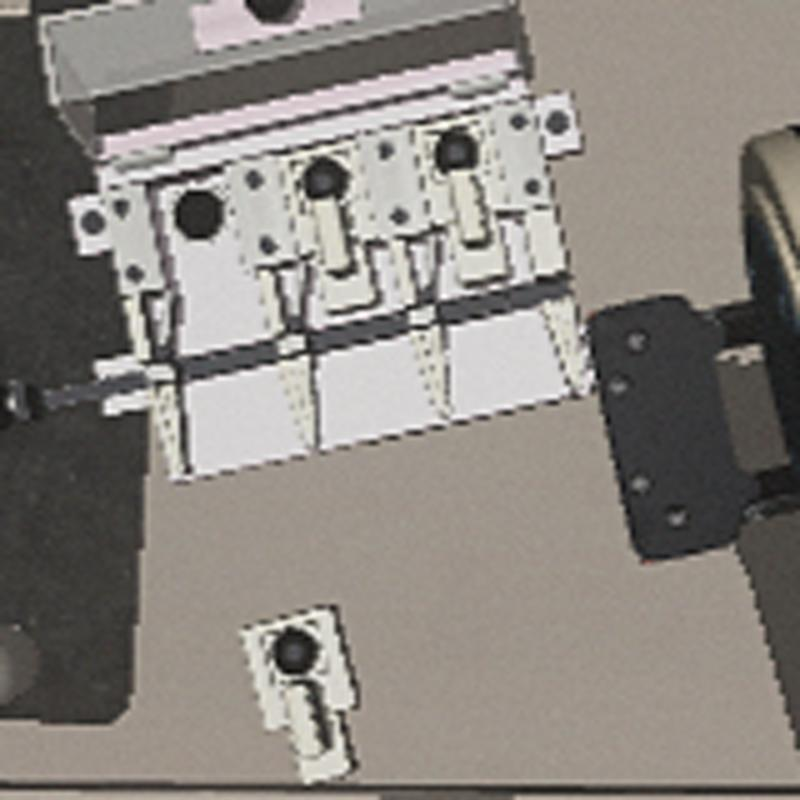

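```bash
python3 - <<'E'
from mag import *
x,r=fit5([(243,630),(333,606),(268,726),(354,705),(302,782),(354,768)],[380,329,.29]);print(x,r.tolist())
assert np.abs(r).max()<2
x[:2]+=[-.8,.5]
P,k=pick(*x);print(P,k)
env.move_l(list(P+[0,0,75]),rate=120);st('lift');
T=above(dk(-95,52,56+40));env.reach(list(T),list(qd(k)));env.hold(.2);st('pre')
print(env.move_l(list(above(dk(-95,52,56.2))),rate=50,f_stop=12));env.hold(.2);st('low')
E
```

```text
[3.80913582e+02 3.29066702e+02 2.87828077e-01] [[0.1, -0.8], [-0.2, -1.1], [-0.4, 0.8], [0.5, -0.3], [0.2, 0.6], [-0.1, 0.5]]
at mag False t63.1 dock [-159.7   48.    47.2] F [-0.3 -0.3  0.6] w44.9
gripped t64.0 dock [-160.    47.9   47.1] F [-0.9 -0.4  3.5] w9.7
[382.03130706 330.13444273 108.        ] 0
lift t64.8 dock [-160.3   47.6  121.6] F [ 0.1  0.5 -1.3] w9.9
pre t65.4 dock [-96.1  51.8  95.8] F [ 0.2 -0.5 -1.2] w9.6
False
low t66.5 dock [-94.8  52.1  56.5] F [ 0.4 -0.4 -1. ] w9.8
```

```bash
python3 - <<'E'
from h import *
F0,y=slide(52,xs=(-85,-75,-65,-56,-50,-45,-40,-36,-32,-28,-24,-18,-12,-6,0,5,9,12,14,16,18))
push(20,y)
for x in(16,12,10,8.5):push(x,y)
E
```

```text
-85 act [-84.9  52.   55.9] F [-0.2  0.5 -0.4] w9.8 t67.0
-75 act [-74.9  52.   56. ] F [-0.4  0.1 -0. ] w9.5 t67.5
-65 act [-64.9  52.   56. ] F [-1.  -0.2  0.5] w10.3 t68.0
-56 act [-55.8  52.   56. ] F [-0.6  0.6  0.5] w9.7 t68.4
-50 act [-49.8  52.   56. ] F [-0.8  1.  -0.6] w9.8 t68.8
-45 act [-44.8  52.   56. ] F [-0.7 -0.2  0.2] w9.7 t69.1
-40 act [-39.9  51.9  55.9] F [ 0.6 -1.   0.1] w9.8 t69.5
-36 act [-36.   51.9  55.9] F [-0.6 -1.4 -1. ] w9.4 t69.8
-32 act [-31.6  52.   56.1] F [-0.4 -1.7 -0.5] w9.9 t70.1
-28 act [-27.6  52.1  56.1] F [ 0.4 -0.6 -0.2] w10.1 t70.5
-24 act [-23.6  52.   56.1] F [ 0.8 -0.6 -0.7] w9.8 t70.8
-18 act [-17.6  52.   56. ] F [ 0.6 -1.5 -0.7] w9.5 t71.2
-12 act [-11.6  52.   56.1] F [ 1.  -1.4 -1.2] w9.6 t71.7
-6 act [-5.6 52.  56.1] F [ 0.7 -1.4  0.1] w10.0 t72.1
0 act [ 0.4 52.  56. ] F [ 1.1 -1.3 -0. ] w9.9 t72.5
5 act [ 5.3 52.  56. ] F [ 0.1 -1.3 -1. ] w9.6 t72.9
9 act [ 9.3 52.  56.1] F [ 0.6 -0.7 -0.7] w9.6 t73.2
12 act [12.2 52.  56. ] F [-0.  -1.5 -0.3] w9.9 t73.5
14 act [14.3 52.3 56.1] F [-1.2  0.7 -1.3] w9.8 t73.8
16 act [15.2 52.1 55.8] F [-4.6  2.4  1.4] w9.7 t74.0
18 act [15.6 52.  55.5] F [-10.5   2.    5. ] w10.0 t74.2
20 False [16.  52.1 55.5] [-18.2   1.3  13.1] w9.2
16 False [15.2 52.  55.4] [-6.7  0.8  2.3] w9.8
12 False [12.7 52.  55.8] [ 0.5  0.6 -1. ] w9.8
10 False [11.9 52.1 56.1] [ 6.6 -0.5 -5.7] w10.0
8.5 False [11.5 52.1 56.4] [ 9.  -0.8 -5.6] w9.6
```

```bash
python3 - <<'E'
from h import *
push(16.5,52);push(18.5,52,55.2);push(15,52,55.2)
release(52)
Rr=np.hypot(99.5,17);f0=np.arctan2(17,99.5);th=1.73
P=above(dk(60.5-Rr*np.cos(f0+th),0,33.5+Rr*np.sin(f0+th)+6))
env.move_l(list(above(dk(-60,0,250))),rate=250)
snap('m3')
q,j=best(P+[0,0,70],DOCK[2]+np.pi/2);print(j,env.read_state()['qpos'])
set_gripper(45)
env.move_l(list(P+[0,0,60]),rate=200);st()
print(env.move_l(list(P),rate=60,f_stop=8));st('at knob');snap('hd3')
crop(cv2.imread('pics/scene_m3.png'),180,150,340,310,5,'pics/b.png')
crop(cv2.imread('pics/scene_hd3.png'),180,110,380,260,4,'pics/a.png')
E
```

```text
16.5 False [15.2 51.9 55.3] [-5.5 -0.2  2. ] w9.7
18.5 False [15.6 52.  55.3] [-13.5   0.1  11.4] w9.6
15 False [14.9 52.1 55.2] [-3.7  0.1  1.4] w9.9
rel t78.0 dock [15.  52.  55.2] F [ 0.7 -0.1  0.8] w29.8
[ 4.71308087e-01  6.04864328e-01  1.41395845e+00 -4.44089210e-16
  1.12276988e+00 -1.32148824e+00] [ 5.37430984e-01  3.46720309e-01  1.73175650e+00  2.26941933e-04
  1.06656269e+00 -1.25568605e+00]
 t81.3 dock [ 92.5  -0.  195.1] F [-0.3 -0.5 -0. ] w45.0
False
at knob t82.4 dock [9.340e+01 1.000e-01 1.356e+02] F [ 0.2 -0.1  0.1] w45.4
```

View pics/b.png

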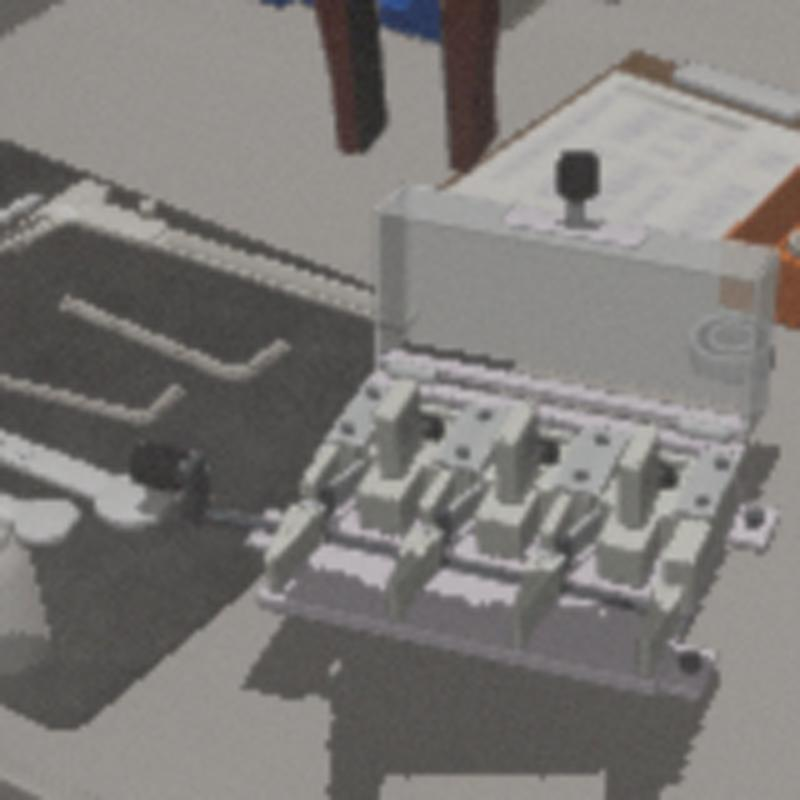

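View pics/a.png

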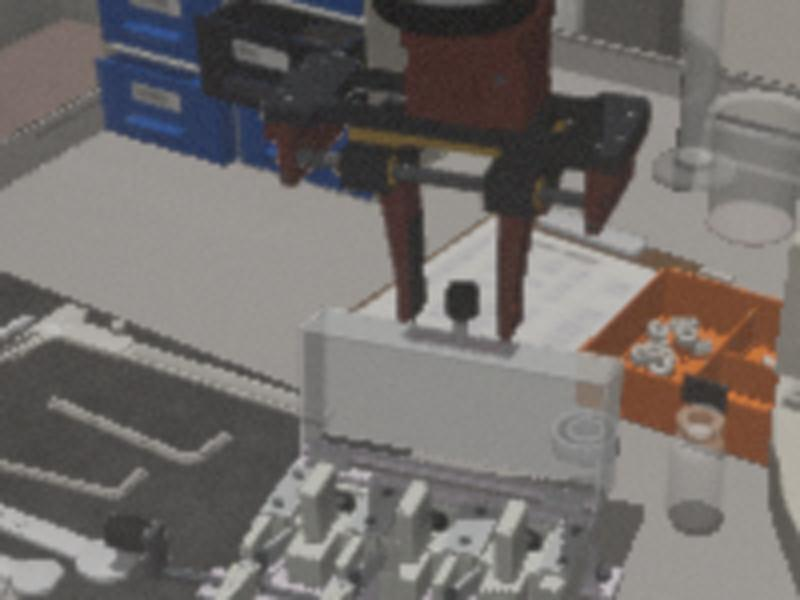

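```bash
python3 - <<'E'
from h import *
set_gripper(8);env.hold(.3);s=st('grip')
y0=undk(s['tool_pos'])[1]
Rr=np.hypot(99.5,17)-.7;f0=np.arctan2(17,99.5)
for th in list(np.linspace(1.73,0,13)[1:])+[-.03]:
    g=dk(60.5-Rr*np.cos(f0+th),y0,33.5+Rr*np.sin(f0+th)+5.5)
    r=env.move_l(list(above(g)),rate=60,f_stop=35);s=st('%.2f'%th)
    if r:print('stop');break
snap('hd4')
crop(cv2.imread('pics/scene_hd4.png'),200,170,360,290,5,'pics/a.png')
E
```

```text
grip t83.4 dock [ 9.310e+01 -1.000e-01  1.351e+02] F [ 0.3 -2.9  0.5] w16.4
1.59 t83.8 dock [ 7.920e+01 -1.000e-01  1.389e+02] F [ 2.2 -1.4  5.5] w17.0
1.44 t84.2 dock [ 64.8  -0.  140.6] F [ 1.2 -1.9  8. ] w16.8
1.30 t84.6 dock [ 50.2   0.  140.4] F [ 0.4 -2.5 10.2] w16.9
1.15 t85.0 dock [ 35.6   0.  137.9] F [-2.4 -2.2 11.6] w16.7
1.01 t85.3 dock [2.12e+01 1.00e-01 1.33e+02] F [-3.5 -3.2 13.3] w16.5
0.86 t85.7 dock [7.50e+00 1.00e-01 1.26e+02] F [-6.4 -2.4 11.3] w16.7
0.72 t86.1 dock [ -4.8   0.2 117. ] F [-6.  -1.4  7.8] w16.9
0.58 t86.5 dock [-1.510e+01  1.000e-01  1.068e+02] F [-6.4 -0.7  6.8] w16.9
0.43 t86.9 dock [-23.8   0.2  95.4] F [-6.8  0.3  5. ] w17.0
0.29 t87.3 dock [-30.8   0.1  82.9] F [-7.5  1.2  3.5] w16.7
0.14 t87.7 dock [-35.9   0.2  69.5] F [-6.4  2.1  2.5] w17.2
0.00 t88.1 dock [-39.2   0.2  55.5] F [-6.2  2.5  0.8] w16.9
-0.03 t88.3 dock [-39.1   0.2  53.9] F [-7.   0.4 10.6] w16.7
```

View pics/a.png

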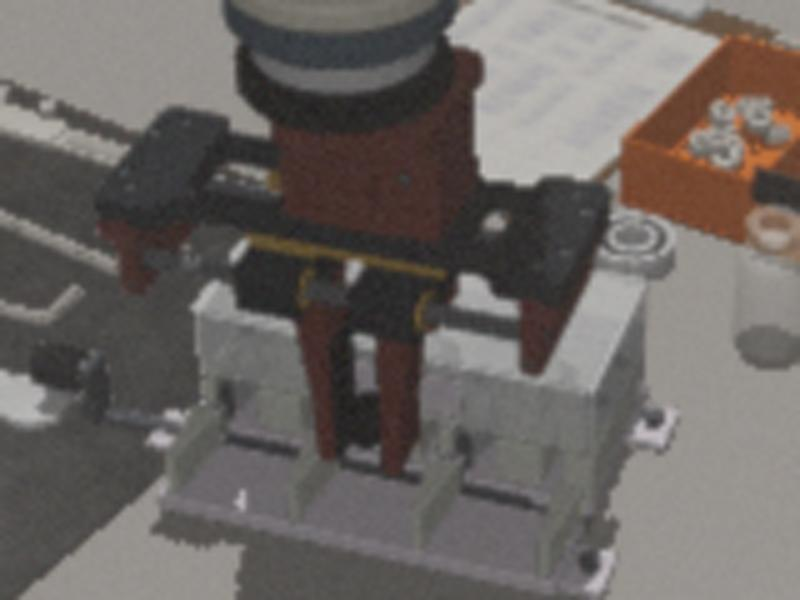

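```bash
python3 - <<'E'
from h import *
s=env.read_state();p=s['tool_pos']
print(env.move_l(list(p-[0,0,2.5]),rate=15,f_stop=15));st('press')
set_gripper(40);env.hold(.2);s=st('rel')
env.move_l(list(s['tool_pos']+[0,0,90]),rate=200)
P=above(dk(-19.5,146.5,33));H=P+[0,0,110]
q,j=best(H,DOCK[2]);env.reach(list(H),list(q));set_gripper(50);env.hold(.2)
snap('lk3')
print(env.move_l(list(P),rate=80,f_stop=8));st('down')
set_gripper(10);env.hold(.3);s=st('grip');p=s['tool_pos']
for d in(-8,-14,-20,-26,-29):
    r=env.move_l(list(p+dk(0,d)-dk(0,0)),rate=30,f_stop=30);s=st(str(d))
    if r:print('stop');break
crop(cv2.imread('pics/scene_lk3.png'),200,190,360,310,5,'pics/a.png')
E
```

```text
False
press t88.7 dock [-39.1   0.3  53.6] F [-9.1 -2.8 22.4] w17.0
rel t89.5 dock [-39.2   0.2  51.4] F [-0.5  0.1  0. ] w39.8
False
down t93.8 dock [-19.2 146.7  33.6] F [-0.1  0.6 -0.7] w50.0
grip t94.7 dock [-19.4 146.5  33.1] F [ 1.2 -0.6  0.8] w18.9
-8 t95.2 dock [-19.5 139.4  33.1] F [-2.1  4.8 -2.3] w18.8
-14 t95.5 dock [-19.5 132.3  33.1] F [ 0.4 -0.1  0.9] w18.8
-20 t95.8 dock [-19.4 124.8  33. ] F [ 2.4 -7.   2.8] w19.1
-26 t96.2 dock [-19.4 120.5  33.1] F [-0.7  2.8  0.2] w18.8
-29 t96.5 dock [-19.4 120.   33.2] F [-4.  13.5 -3.4] w18.8
```

View pics/a.png

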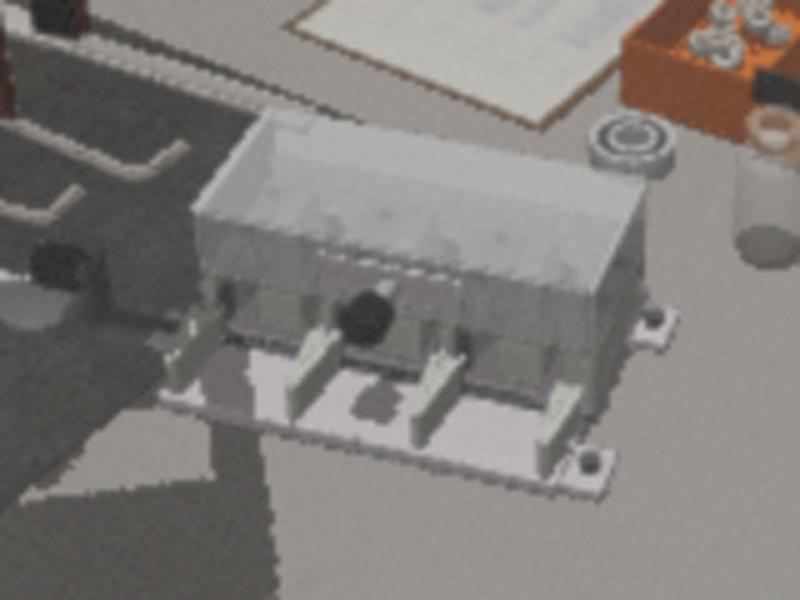

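```bash
python3 - <<'E'
from h import *
set_gripper(45);env.hold(.2);s=st('rel')
env.move_l(list(s['tool_pos']+[0,0,150]),rate=200)
H=above(np.array([420,520,280]));q,j=best(H,DOCK[2]);env.reach(list(H),list(q));env.hold(.3);st('clear')
snap('end')
crop(cv2.imread('pics/scene_end.png'),190,190,350,310,5,'pics/a.png')
crop(cv2.imread('pics/top_end.png'),220,130,380,250,5,'pics/b.png')
a=cv2.imread('pics/top0.png');b=cv2.imread('pics/top_end.png')
d=cv2.absdiff(a,b).max(2);m=(d>40).astype('uint8')
for n,(u,v) in dict(vial_a=(216,303),vial_b=(339,153),bush=(437,314),bearing=(297,142)).items():print(n,int(m[v-14:v+14,u-14:u+14].sum()))
E
```

```text
rel t97.3 dock [-19.3 117.5  33.1] F [ 0.9 -0.3  0. ] w44.7
clear t99.1 dock [-80.7 223.5 278.8] F [-0.1 -1.1  0. ] w44.7
vial_a 99
vial_b 3
bush 0
bearing 0
```

View pics/a.png

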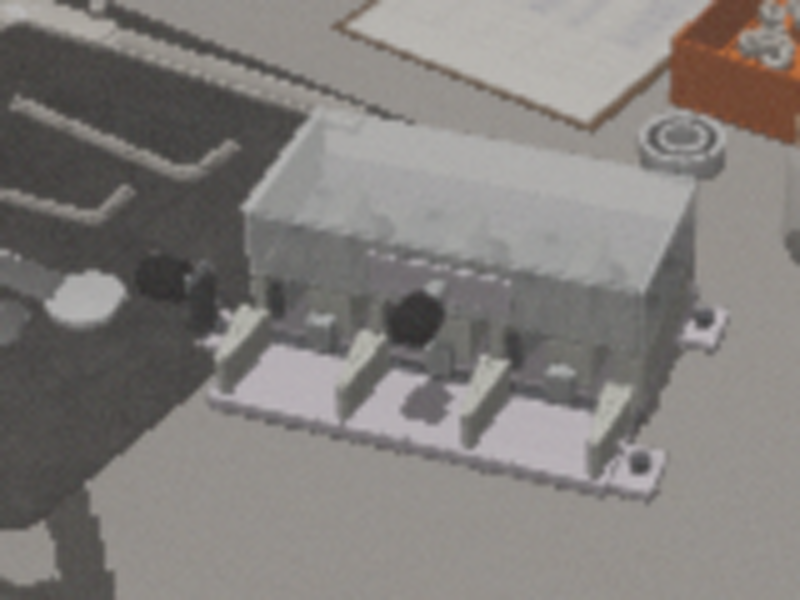

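View pics/b.png

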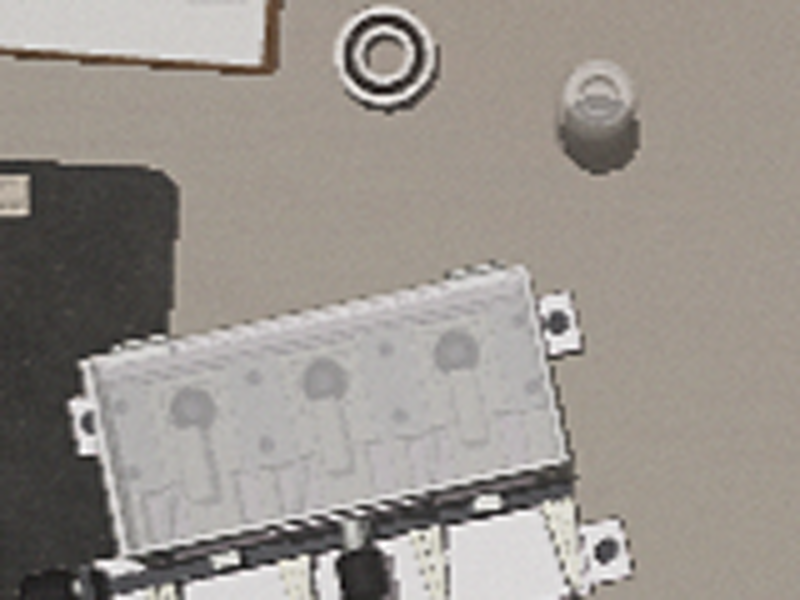

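View pics/top_end.png

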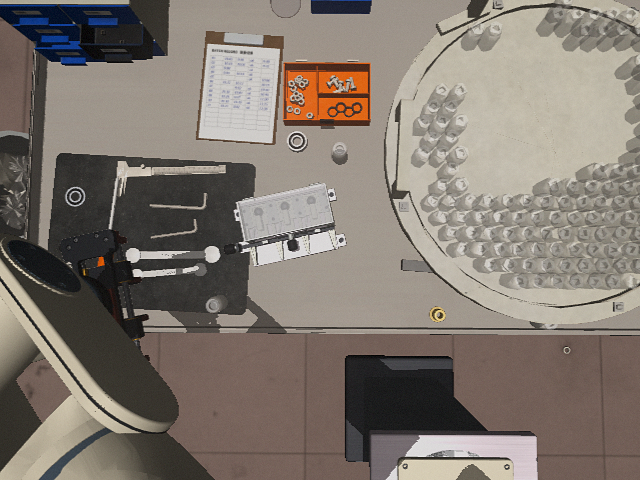

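The final pictures show the hood down and all three fins under it. The lock knob is back at its start pixel, scene (222.6, 245.4), and the lugs stand in the bay mouths. The bystanders haven't moved; the pixel difference at vial_a looks like arm shadow.

```bash
python3 -c "
from station import workorder
workorder.sign_off()"
```

```text
the job is handed in; nothing more can be done
```

I loaded all three magazines and handed the job in at about 99 s, well inside the 210 s limit. The lock is home, the hood is shut and the robot is clear.

**What I did:**
- I pulled the locking slide out to its stop and swung the hood up to about 1.7–1.75 rad, measured from the picture.
- I loaded the right, middle and left bays in that order. The middle magazine was knocked aside partway through, so I measured it again before picking it up.
- I shut the hood and pushed the slide home to its stop.

**Last checks:**
- **Catches:** every magazine reached the back stop. Each then resisted a pull of 8–11 N after about 2–3 mm of play, so the catches hold.
- **Hood:** it is at the expected shut height. It now sits about 2 to 4 pixels lower in the picture than at the start, so it was probably not fully shut when I began.
- **Slide:** the knob is back at its starting pixel, and the lugs stand in the bay mouths.
- **Other things on the table:** the bush and bearing show no pixel change and vial_b almost none. vial_a showed 99 changed pixels; it is still at its place in the picture, and I put the change down to the arm's shadow.

**Checks that disagreed:**
- My first camera fit of the dock was about 1 mm off, and I corrected it from where the gripper met the two knobs.
- The first magazine touched the dock floor with about 5 N on the way down, which stopped the move. I raised it and carried on.
- The steps into the bays showed almost none of the 3–12 N sliding force you quoted, so I relied on the pull-back test to confirm each click.

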